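Set up a blank in the horizontal boring machine

ROBOT

A 7-joint arm with a two-finger parallel gripper is mounted at the origin on the work surface. World frame = base frame: x ahead of the robot, y to its left, z up, the work surface at z = 0. Lengths are in m, angles in rad, forces in N, time in s.
With the tool pointing down it reaches from about 0.425 to 0.875 m from the base axis. Payload 4.7 kg.
Tool frame: the origin (TCP) lies midway between the tips of the shut fingers; the grasp point (between the pads) lies 19 mm behind it; y points along the fingers, z is the direction in which the jaws open and shut, and the axes are right-handed (so a half turn about y gives the same grasp; the last joint's range is limited). The gripper opens to 87 mm and grips with 3 to 60 N. Pads are 19 mm wide; open, the fingers measure 117 mm over their backs; the gripper's body (75 mm by 190 mm) begins 51 mm behind the grasp point.
Start: joints at [1.312, 0.321, -0.07, 1.45, 0.023, 1.371, -0.057], TCP at [0.175, -0.626, 0.223] pointing down, gripper open.
Joint ranges: [-2.86, 2.86], [-0.3, 2.09], [-1.38, 1.24], [0.06, 2.45], [-1.56, 4.7], [0.09, 2.05], [-2.69, 2.69]. Speed limits (rad/s): [2.57, 2.57, 3.14, 3.14, 3.14, 3.14, 3.14].

INTERFACE

Orientations are given as a rotation vector (axis times angle).
In Python, from bench import ctrl gives the robot as it stands.
- The arm moves only by the tool play_rows, never from a script. Its arguments are lists of equal length, an entry for each row: "translation": the shift along the tool's x, y, z in mm, a list of three; "turn": the turn, a rotation vector about the tool's x, y, z in rad, a list of three; "fingers": the opening, from -1 (shut) to 1 (fully open), so that 0 is half open. In form: {"translation": [[dx, dy, dz], ...], "turn": [[wx, wy, wz], ...], "fingers": [fingers, ...]}. A call has exactly 10 rows; each row shifts and turns the commanded pose from where the row before left it, along the tool's axes as they then stand; what a row does not reach is not made up. A row lasts 1/12 s, in which the tool goes at most 41.7 mm and 7.16 degrees, less where a joint would pass 70% of its speed; a pose out of reach is approached as far as the arm can. A call with a gripper value outside its range is refused whole. The fingers move at their own pace and stop on an object; "grip_force" is the grip in N (left out, the last holds). Time passes only in rows, so rows that do not move let the fingers close, or fill a call up. It gives the time, the measured TCP pose, the force and the opening at its end, in the units of the state.
- ctrl.get_state(): the state, without advancing time (a new reading comes with each control period).
- ctrl.get_image(name): name is "scene" or "top" or "wrist"; returns the picture (420x560x3 uint8, blue, green, red); there is no depth.
- ctrl.camera_info(name): a dict with "camera_matrix" (3x3 intrinsics, pixels), "R" (3x3) and "t" (3): a world point X has camera coordinates R X + t. Camera axes: x right, y down, z forward; pixel columns grow to the right and rows downward; lengths in m; the calibration is good to about 2 mm. A picture is of the moment at which its call begins: read the wrist's pose just before it. camera_info takes no time and is no camera call; for the wrist camera it gives the pose at the moment of the call.
- ctrl.close_job(): hands the job in, once; it reports no verdict.
The state is a dict: "time": time; "joint_positions": joint angles; "qd": joint speeds; "joint_torque": joint torques, N m; "position": TCP position; "tool_rot": TCP orientation; "ft_force": force on the tool from outside, world axes, zero at the start; "torque": the same for the moment, N m; "grip_width": opening from 0.0 (shut) to 1.0 (fully open).
Only numpy, scipy, OpenCV 4.12 (cv2) and the standard library are available. Lean on these libraries where they do the work, as an engineer would, in place of code of your own. Each camera call takes 0.05 s, during which the arm holds its last target.

TASK

Get the boring machine ready for the pale blank: lay it on the machine's table, long side flat against the fence, and slide it along under the clamp until its end pushes the limit switch's roller arm over far enough to trip it, but not near the end of the arm's swing. Then tighten the clamp's orange grip clockwise on the blank and stop at the first click, and last swing the clear guard down until it is shut. Leave the blank clamped, and leave the dark blank and the tools lying around the machine where they are.

Things in the scene. Friction and masses are not known exactly. Their poses are not given: they have to be found in the camera images.
- bed (a point): Centre of the top of the boring machine's steel work table, 45 mm above the bench. z up; +y along the table, the way the blank is fed, towards the switch; +x towards the motor, away from the robot. The table covers x -60 to +30, y -200 to +200 mm. A blank laid against the fence has its centreline at x = 0. Chuck and bit stand behind the fence (bit tip at x 72, y -37 mm)
- fence (a point): Point on the face of the low aluminium fence, at x = +25 mm, y = -20 mm in the bed's frame, level with the table's top; axes as the bed's. The fence stands 20 mm above the table, so a 50 mm high blank can be gripped above it. It runs from y = -130 to +90 mm (bed's frame), with a gap for the bit
- clamp_foot (a point): Centre of the underside of the clamp's round rubber pad, radius 13 mm, at x 0, y +30 mm in the bed's frame and 52.5 mm above the table at the start: a blank slides in under it with 2.5 mm to spare but cannot be lowered in from above. The grey gooseneck that carries it comes from behind the fence: 26 mm wide in y, underside 72 mm above the table, reaching to x = -20 mm
- pale_blank_mid (a point): Centre of the pale wooden blank to be bored, a square bar 50 x 50 x 200 mm of 0.30 to 0.46 kg, lying on the bench. Its y axis runs along the 200 mm, z up; both ends and all long sides are alike
- dark_blank_mid (a point): Centre of the dark brown blank of the same size, lying beside the pale one: not to be moved
- switch_pivot (a point): Pivot (vertical axis) of the limit switch's arm. The switch, white and grey, lies on a rail on the robot's side of the table; the pivot is at x = -60 mm in the bed's frame, its y differs from run to run, axes as the bed's. The dark steel arm, 60 mm from pivot to roller axis, at rest points along +x across the blank's path, 3 mm higher than the blank's top (53 to 61 mm above the table)
- roller (a point): Centre of the red roller under the end of the switch's arm: vertical axis, radius 11 mm, from 21 to 53 mm above the table. The leading end of the blank strikes it and pushes it towards +y
- switch_arm (a joint): Angle of the roller arm, rad: 0 at rest, grows as it is pushed towards +y. The switch trips at 0.45; set it at 0.5 to 0.8 (past 1.0 is over-travel, hard end 1.3). The spring is light: under 1 N at the roller, less than the blank's friction. With the blank's end on the roller, that end lies at pivot y + 60 sin(angle) - 11 mm (bed's frame)
- clamp_grip (a point): Middle of the orange bar of the clamp's T-shaped grip, on the clamp's axis, 131 mm above the table; the bar is 64 mm long (its y axis, at the start along the bed's y), 14 mm thick (its x axis), 26 mm high (13 mm above and below this point). Pinch it from above across its thickness. It turns clockwise seen from above to tighten, and does not sink as it turns
- clamp_screw (a joint): Turn of the clamp's spindle, rad: 0 at the start, grows clockwise seen from above; 3.5 mm of pad travel per rad, so that the pad meets the blank at about 0.7 and is tight at about 0.9. It stays where it is left
- clutch (a joint): Slip of the orange grip on the spindle (torque-limiting clutch), rad. Below 0.12 while both turn together; at about 0.44 N m it lets go, the torque falls to nearly nothing and the slip grows to 0.2 to 0.35: the first click. Turning on, the torque rises again and past 0.44 the second click begins (over-tightened). Leave it at 0.2 to 0.44. From the start to the first click the grip turns about 1.15 rad
- guard_hinge (a point): Middle of the guard's hinge axis, which runs along the bed's y just behind the chuck, 75 mm above the table; axes as the bed's. Behind it the motor is no higher than the hinge
- guard_edge (a point): Middle of the free edge of the clear guard with the yellow rim, 100 mm from the hinge; a plate 100 x 100 x 4 mm with a 26 mm skirt on its inner side. At the start it stands open, a little past upright, leaning away from the robot; it shuts by swinging over towards the robot and down until it is level
- guard (a joint): Opening of the guard, rad: 0 shut (level), 1.57 upright, at the start 1.65 to 1.88. Its hinge is stiff (0.09 N m): it stays where it is left and must be pushed right down. Pushing with closed fingers on its outer side works
- screwdriver_mid (a point): Middle of the screwdriver with the red handle, a bystander
- square_mid (a point): Middle of the wooden stock of the try square lying beyond the blanks, a bystander
- glue_mid (a point): Middle of the white glue bottle, 60 mm wide, 165 mm high, a bystander
- sanding_mid (a point): Middle of the cork sanding block, a bystander
Not all that is in view belongs to the job. Leave any yellow look-alike of the part that bears pale_blank_mid alone.

How it is judged:
By the outcome, as a careful person would: the job done as asked, in the order asked, and still so for the second after the job is handed in, with the robot touching nothing.
It also fails if it takes over 69 s, if anything falls off the work surface, if the arm or the gripper's body presses on something with over 40 N, if the wrist force passes 120 N, or if a joint passes its speed limit or range.

## Working session

There is one attempt and no reset: what is moved stays moved. The work goes in short steps, Python scripts to look and compute and a tool call to move; the robot and the scene stay as the last step left them, time stands still between calls to the robot, and variables do not carry over. Pictures are saved under pics/ and viewed, and the job is handed in when it is done.

Besides the shell and the picture viewer there is one more tool, called after "Request:" as name(argument=value, ...), one argument or row to a line, values as JSON. play_rows: Moves the arm, as the interface text tells. Its arguments: {"type":"object","properties":{"translation":{"type":"array"},"turn":{"type":"array"},"fingers":{"type":"array"},"grip_force":{"type":"number"}},"required":["translation","turn","fingers"]}

```bash
ls; mkdir -p pics
python3 - <<'E'
from bench import ctrl
import cv2, numpy as np
np.set_printoptions(precision=4,suppress=True)
s=ctrl.get_state(); print(s)
for n in ["scene","top","wrist"]:
    i=ctrl.camera_info(n); print(n,i)
    cv2.imwrite(f"pics/{n}0.png",ctrl.get_image(n))
E
```

```text
pics
{'time': 0.0, 'joint_positions': array([ 1.3121,  0.3218, -0.0701,  1.4516,  0.0226,  1.3708, -0.0569]), 'qd': array([-0.0006, -0.0006,  0.0001,  0.0011,  0.0005,  0.0012, -0.0005]), 'joint_torque': array([ -0.0004, -49.1292,  -0.4044, -31.2534,  -0.064 ,   0.0435,
         0.0002]), 'position': array([ 0.175 , -0.6255,  0.2215]), 'tool_rot': array([-0.2854,  2.0775, -2.0737]), 'ft_force': array([ 0.3665, -0.7344,  0.7992]), 'torque': array([-0.0156, -0.0204,  0.0141]), 'grip_width': 0.9992480790033774}
scene {'camera_matrix': array([[518.3464,   0.    , 278.6476],
       [  0.    , 518.3464, 205.7339],
       [  0.    ,   0.    ,   1.    ]]), 'R': array([[-0.6074,  0.7943, -0.0141],
       [ 0.5894,  0.4387, -0.6784],
       [-0.5326, -0.4204, -0.7346]]), 't': array([ 0.3249, -0.2043,  2.1075])}
top {'camera_matrix': array([[472.3939,   0.    , 286.1479],
       [  0.    , 472.3939, 208.6531],
       [  0.    ,   0.    ,   1.    ]]), 'R': array([[-0.0262, -0.9996, -0.0099],
       [-0.9854,  0.0274, -0.1679],
       [ 0.1681,  0.0053, -0.9857]]), 't': array([0.0217, 0.5361, 1.5071])}
wrist {'camera_matrix': array([[315.9664,   0.    , 277.0065],
       [  0.    , 315.9664, 213.499 ],
       [  0.    ,   0.    ,   1.    ]]), 'R': array([[ 0.2688, -0.9632, -0.001 ],
       [-0.9335, -0.2607,  0.2463],
       [-0.2375, -0.0653, -0.9692]]), 't': array([-0.6494, -0.0289,  0.3895])}
```

View pics/scene0.png

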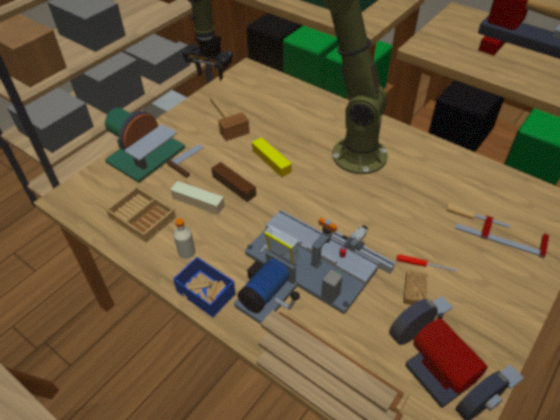

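View pics/top0.png

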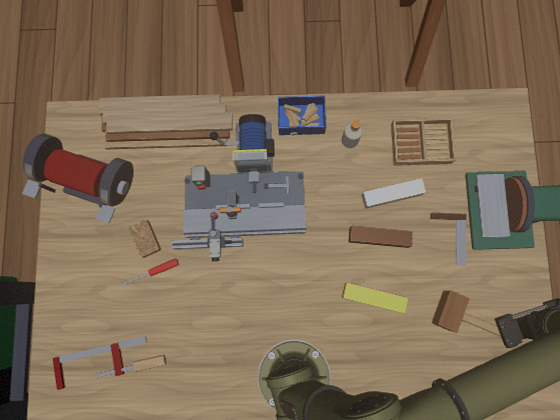

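View pics/wrist0.png

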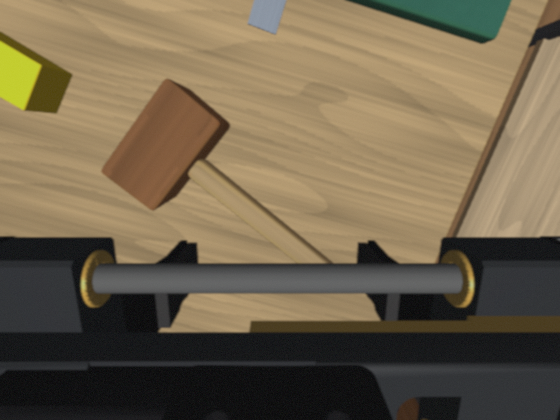

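The candidates are the whitish bar at top (393,193), the dark bar at (380,237) and the yellow bar at (375,298). The whitish one fits "pale wooden blank": it lies beside the dark one, and the yellow one is the look-alike. I'll enlarge crops to confirm this and to measure.

```bash
cat > h.py <<'E'
import numpy as np, cv2
from bench import ctrl
np.set_printoptions(precision=4,suppress=True)
def ray(n,u,v,info=None):
    i=info or ctrl.camera_info(n); K,R,t=i["camera_matrix"],i["R"],i["t"]
    return -R.T@t, R.T@np.linalg.solve(K,[u,v,1.])
def atz(n,u,v,z,info=None):
    c,d=ray(n,u,v,info); return c+d*(z-c[2])/d[2]
def tri(*obs):
    A=np.zeros((3,3));b=np.zeros(3);L=[]
    for o in obs:
        c,d=ray(*o);d=d/np.linalg.norm(d);P=np.eye(3)-np.outer(d,d);A+=P;b+=P@c;L.append((P,c))
    X=np.linalg.solve(A,b); return X,[np.linalg.norm(P@(X-c))*1000 for P,c in L]
def proj(n,X,info=None):
    i=info or ctrl.camera_info(n); p=i["camera_matrix"]@(i["R"]@np.asarray(X,float)+i["t"]); return p[:2]/p[2]
def crop(src,dst,x,y,w,h,k):
    im=cv2.imread(src)[y:y+h,x:x+w]; cv2.imwrite(dst,cv2.resize(im,None,fx=k,fy=k,interpolation=cv2.INTER_CUBIC))
E
python3 - <<'E'
from h import *
crop("pics/top0.png","pics/c1.png",170,110,150,160,4) if 0 else crop("pics/top0.png","pics/c1.png",170,110,150,150,4)
crop("pics/top0.png","pics/c2.png",335,160,140,100,5)
crop("pics/scene0.png","pics/c3.png",235,200,170,120,4)
crop("pics/scene0.png","pics/c4.png",160,130,120,100,5)
E
```

```text
(no output)
```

View pics/c1.png

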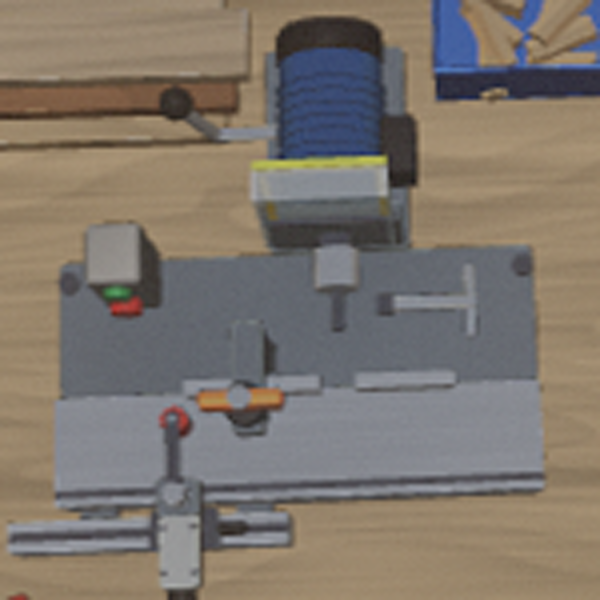

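View pics/c2.png

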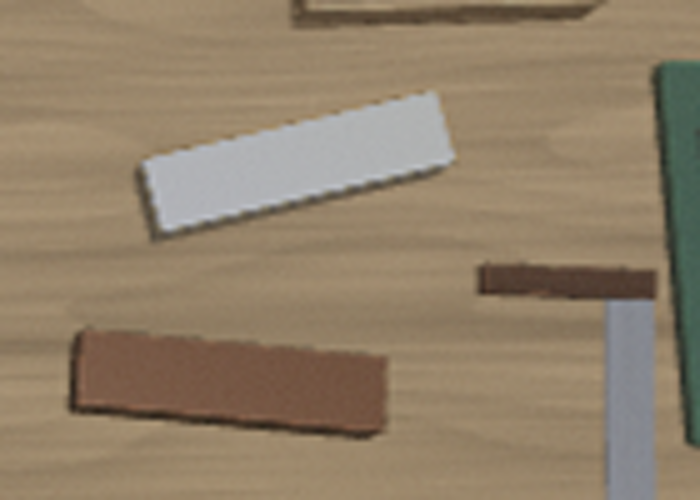

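View pics/c3.png

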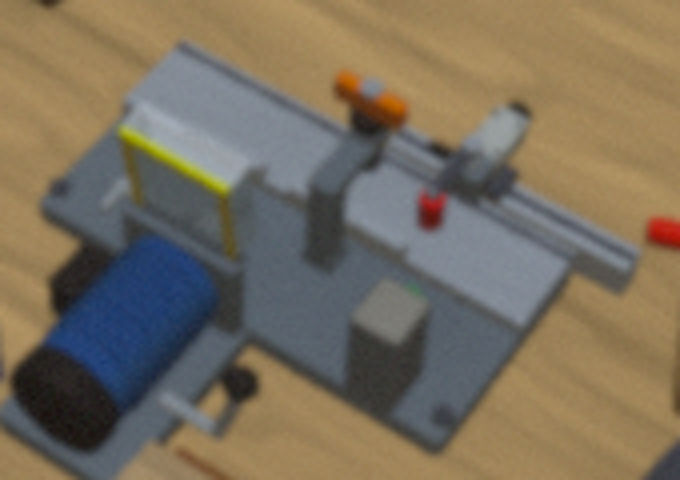

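View pics/c4.png

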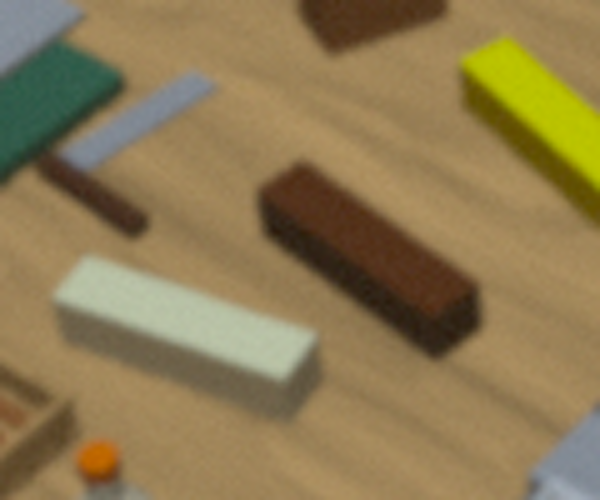

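```bash
cat > m1.py <<'E'
from h import *
f=lambda x,y,ox,oy,k:((x+.5)/k-.5+ox,(y+.5)/k-.5+oy)
T1=lambda x,y:("top",)+f(x,y,170,110,4)
T2=lambda x,y:("top",)+f(x,y,335,160,5)
S3=lambda x,y:("scene",)+f(x,y,235,200,4)
S4=lambda x,y:("scene",)+f(x,y,160,130,5)
P=[tri(T2(*a),S4(*b)) for a,b in [((143,160),(285,385)),((158,235),(318,335)),((437,92),(53,298)),((455,160),(85,257))]]
for p in P: print(p)
c=np.mean([p[0] for p in P],0); print("blank top",c)
print([np.array(atz(*T2(*a),0.05)) for a in [(143,160),(158,235),(437,92),(455,160)]])
print("table")
for a,b in [((57,490),(568,268)),((57,398),(520,325)),((545,487),(182,44)),((541,380),(127,100))]:
    print(tri(T1(*a),S3(*b)), atz(*T1(*a),.045), atz(*S3(*b),.045))
print("grip",tri(T1(241,395),S3(372,90)))
print("roller",tri(T1(172,418),S3(432,200)))
print("pivot",tri(T1(174,492),S3(460,168)))
E
python3 m1.py
```

```text
(array([ 0.585 , -0.2461,  0.0442]), [np.float64(3.057843551542499), np.float64(3.057843551542287)])
(array([ 0.5352, -0.2547,  0.0484]), [np.float64(0.5405277566938123), np.float64(0.5405277566939101)])
(array([ 0.6245, -0.442 ,  0.0474]), [np.float64(3.2623083924152017), np.float64(3.2623083924150458)])
(array([ 0.5792, -0.4516,  0.048 ]), [np.float64(1.6681667676781406), np.float64(1.6681667676780678)])
blank top [ 0.581  -0.3486  0.047 ]
[array([ 0.5856, -0.2478,  0.05  ]), array([ 0.5352, -0.2549,  0.05  ]), array([ 0.6259, -0.4441,  0.05  ]), array([ 0.5798, -0.4525,  0.05  ])]
table
(array([0.4678, 0.3471, 0.038 ]), [np.float64(2.4642055758488044), np.float64(2.4642055758487276)]) [0.4681 0.3433 0.045 ] [0.4713 0.351  0.045 ]
(array([0.5432, 0.3464, 0.0444]), [np.float64(2.502107422776658), np.float64(2.5021074227765787)]) [0.5444 0.3441 0.045 ] [0.5422 0.3486 0.045 ]
(array([ 0.4593, -0.0534,  0.0379]), [np.float64(2.2779197060243965), np.float64(2.277919706024359)]) [ 0.4597 -0.055   0.045 ] [ 0.4633 -0.0473  0.045 ]
(array([ 0.5458, -0.0507,  0.0442]), [np.float64(4.773389736947751), np.float64(4.773389736947809)]) [ 0.5483 -0.0547  0.045 ] [ 0.5442 -0.0459  0.045 ]
grip (array([0.5161, 0.1774, 0.1867]), [np.float64(3.4204193137537593), np.float64(3.420419313753776)])
roller (array([0.5157, 0.2425, 0.0965]), [np.float64(1.922049850365296), np.float64(1.9220498503651542)])
pivot (array([0.4604, 0.2403, 0.0804]), [np.float64(1.8606339092486945), np.float64(1.8606339092488335)])
```

```bash
cat >> h.py <<'E'
from scipy.spatial.transform import Rotation as Ro
def Rd(a):
    ca,sa=np.cos(a),np.sin(a); return np.array([[sa,0,ca],[-ca,0,sa],[0,-1,0]])
def pose():
    s=ctrl.get_state(); return np.array(s["position"]),Ro.from_rotvec(s["tool_rot"]).as_matrix(),s
def ang(R): return np.arctan2(R[1,2],R[0,2])
def plan(wps,p=None,R=None):
    """wps: list of (pos,a,rows)"""
    if p is None: p,R,_=pose()
    for q,a,n in wps:
        R1=Rd(a); w=Ro.from_matrix(R.T@R1).as_rotvec(); step=(np.array(q)-p)/n
        for k in range(n):
            print(np.round(R.T@step*1000,1).tolist(),np.round(w/n,4).tolist())
            p=p+step; R=R@Ro.from_rotvec(w/n).as_matrix()
E
python3 - <<'E'
from h import *
p,R,s=pose(); print(p,R,ang(R))
i=ctrl.camera_info("wrist"); C=-i["R"].T@i["t"]; print("cam",C,"in tool",R.T@(C-p)); print(R.T@i["R"].T)
E
```

```text
[ 0.175  -0.6256  0.2217] [[-0.963  -0.0005  0.2695]
 [-0.2695  0.0014 -0.963 ]
 [ 0.0001 -1.     -0.0015]] -1.2979529962147673
cam [ 0.2401 -0.6077  0.3841] in tool [-0.0675 -0.1624  0.0001]
[[ 0.0007  0.9692  0.2462]
 [-0.0008 -0.2462  0.9692]
 [ 1.     -0.0009  0.0006]]
```

Run:
```python
from h import *
crop("pics/scene0.png","pics/c5.png",160,205,50,60,8)
for z in (0.0,0.08,.15): print(z,atz("top",351,134,z),atz("scene",184,245,z))
c=(0.575,-0.352)
plan([((0.35,-0.50,0.23),-0.60,9),((0.575,-0.352,0.20),0.209,11)])
```

```text
0.0 [ 0.8009 -0.2245  0.    ] [ 0.7597 -0.2431  0.    ]
0.08 [ 0.7742 -0.2132  0.08  ] [ 0.7982 -0.1888  0.08  ]
0.15 [ 0.7508 -0.2032  0.15  ] [ 0.8319 -0.1412  0.15  ]
[-22.5, -0.9, -8.2] [0.0002, -0.0776, -0.0]
[-23.1, -0.9, -6.4] [0.0002, -0.0776, -0.0]
[-23.5, -0.9, -4.6] [0.0002, -0.0776, -0.0]
[-23.8, -0.9, -2.8] [0.0002, -0.0776, -0.0]
[-23.9, -0.9, -0.9] [0.0002, -0.0776, -0.0]
[-23.9, -0.9, 0.9] [0.0002, -0.0776, -0.0]
[-23.8, -0.9, 2.8] [0.0002, -0.0776, -0.0]
[-23.5, -0.9, 4.6] [0.0002, -0.0776, -0.0]
[-23.1, -0.9, 6.4] [0.0002, -0.0776, -0.0]
[-22.7, 2.7, 9.3] [0.0, -0.0735, 0.0]
[-21.9, 2.7, 10.9] [0.0, -0.0735, 0.0]
[-21.0, 2.7, 12.5] [0.0, -0.0735, 0.0]
[-20.1, 2.7, 14.0] [0.0, -0.0735, 0.0]
[-19.0, 2.7, 15.5] [0.0, -0.0735, 0.0]
[-17.8, 2.7, 16.8] [0.0, -0.0735, 0.0]
[-16.5, 2.7, 18.1] [0.0, -0.0735, 0.0]
[-15.1, 2.7, 19.2] [0.0, -0.0735, 0.0]
[-13.7, 2.7, 20.3] [0.0, -0.0735, 0.0]
[-12.2, 2.7, 21.2] [0.0, -0.0735, 0.0]
[-10.6, 2.7, 22.1] [0.0, -0.0735, 0.0]
```

View pics/c5.png

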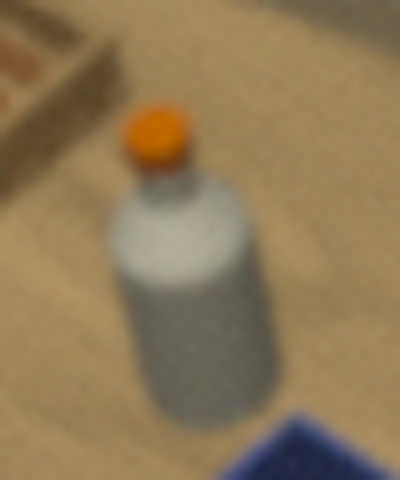

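Request:
play_rows(
  translation=[
    [-23,-1,-8],
    [-23,-1,-6],
    [-24,-1,-5],
    [-24,-1,-3],
    [-24,-1,-1],
    [-24,-1,1],
    [-24,-1,3],
    [-24,-1,5],
    [-23,-1,6],
    [-23,3,9],
  ],
  turn=[
    [0,-0.08,0],
    [0,-0.08,0],
    [0,-0.08,0],
    [0,-0.08,0],
    [0,-0.08,0],
    [0,-0.08,0],
    [0,-0.08,0],
    [0,-0.08,0],
    [0,-0.08,0],
    [0,-0.08,0],
  ],
  fingers=[1,1,1,1,1,1,1,1,1,1],
  grip_force=50,
)

```text
time: 0.98
position: [0.3716, -0.4831, 0.2291]
tool_rot: [-0.934, 1.562, -1.564]
ft_force: [0.5, 0.5, 0.1]
grip_width: 0.999
```

Request:
play_rows(
  translation=[
    [-22,3,11],
    [-21,3,12],
    [-20,3,14],
    [-19,3,15],
    [-18,3,17],
    [-16,3,18],
    [-15,3,19],
    [-14,3,20],
    [-12,3,21],
    [-10,3,22],
  ],
  turn=[
    [0,-0.07,0],
    [0,-0.07,0],
    [0,-0.07,0],
    [0,-0.07,0],
    [0,-0.07,0],
    [0,-0.07,0],
    [0,-0.07,0],
    [0,-0.07,0],
    [0,-0.07,0],
    [0,-0.07,0],
  ],
  fingers=[1,1,1,1,1,1,1,1,1,1],
)

```text
time: 1.82
position: [0.5737, -0.3456, 0.198]
tool_rot: [-1.3, 1.055, -1.054]
ft_force: [-0.1, 0.0, 0.7]
grip_width: 1.001
```

Run:
```python
from h import *
p,R,s=pose(); print(s["time"],p,ang(R),R[:,1],s["joint_positions"],np.abs(s["qd"]).max())
i=ctrl.camera_info("wrist"); im=ctrl.get_image("wrist"); cv2.imwrite("pics/w1.png",im); 
import pickle; pickle.dump(i,open("w1.pkl","wb"))
```

```text
1.8167 [ 0.5737 -0.3456  0.198 ] 0.20788803172573417 [-0.0002  0.0003 -1.    ] [ 0.8659  0.4162 -0.4892  1.4162  0.1954  1.3577  0.5788] 0.3395628327829224
```

View pics/w1.png

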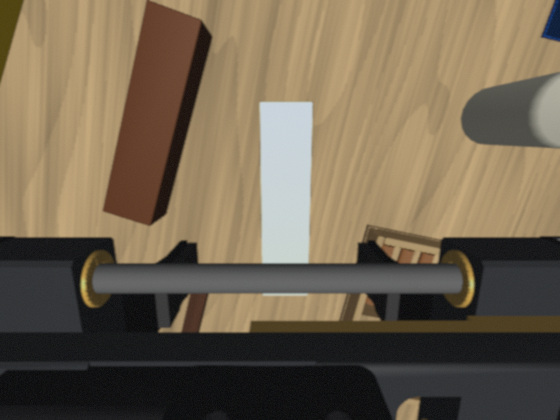

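The pale blank runs from (260,101)–(312,101) at its +y end to (263,296)–(308,296) at its -y end. It is aligned with the tool, and the dark blank is at left (155,115).

Run:
```python
from h import *
import pickle; i=pickle.load(open("w1.pkl","rb"))
Q=[atz("wrist",u,v,.05,i) for u,v in [(260,101),(312.5,101),(263,296),(308,296)]]
for q in Q: print(q)
m=np.mean(Q,0); d=(Q[0]+Q[1]-Q[2]-Q[3])/2; print(m,np.linalg.norm(d),np.arctan2(-d[0],d[1]))
p,R,s=pose()
print(R.T@(m-p)*1000, R.T@ (d/np.linalg.norm(d)))
# two-view check
for (u,v),(x,y) in zip([(260,101),(312.5,101)],[(158,235),(143,160)]):
    a=ray("wrist",u,v,i); tu=(x+.5)/5-.5+335; tv=(y+.5)/5-.5+160; b=ray("top",tu,tv)
    A=np.stack([a[1],-b[1]],1); t=np.linalg.lstsq(A,b[0]-a[0],rcond=None)[0]; print("tri",a[0]+a[1]*t[0],b[0]+b[1]*t[1])
```

```text
[ 0.539  -0.2551  0.05  ]
[ 0.5867 -0.245   0.05  ]
[ 0.5808 -0.4509  0.05  ]
[ 0.6286 -0.4409  0.05  ]
[ 0.5838 -0.348   0.05  ] 0.20027091393588914 0.2102676016644877
[  9.4482 147.0163   3.3056] [-1.      0.0039  0.0073]
tri [ 0.5384 -0.2544  0.0421] [ 0.5366 -0.2562  0.042 ]
tri [ 0.5861 -0.2458  0.0571] [ 0.5842 -0.2467  0.0568]
```

Request:
play_rows(
  translation=[
    [3,20,1],
    [3,20,1],
    [3,20,1],
    [0,20,0],
    [0,20,0],
    [0,20,0],
    [0,20,0],
    [0,18,0],
    [0,14,0],
    [0,0,0],
  ],
  turn=[
    [0,0,0],
    [0,0,0],
    [0,0,0],
    [0,0,0],
    [0,0,0],
    [0,0,0],
    [0,0,0],
    [0,0,0],
    [0,0,0],
    [0,0,0],
  ],
  fingers=[1,1,1,1,1,1,1,1,1,0.6],
)

```text
time: 2.7
position: [0.5749, -0.3538, 0.0225]
tool_rot: [-1.299, 1.063, -1.053]
ft_force: [-0.9, -0.1, -0.3]
grip_width: 0.976
```

Request:
play_rows(
  translation=[
    [0,0,0],
    [0,0,0],
    [0,0,0],
    [0,0,0],
    [0,0,0],
    [0,0,0],
    [0,0,0],
    [0,-5,0],
    [0,-15,0],
    [0,-20,0],
  ],
  turn=[
    [0,0,0],
    [0,0,0],
    [0,0,0],
    [0,0,0],
    [0,0,0],
    [0,0,0],
    [0,0,0],
    [0,0,0],
    [0,0,0],
    [0,0,0],
  ],
  fingers=[-0.2,-0.5,-0.5,-0.5,-0.5,-0.5,-0.5,-0.5,-0.5,-0.5],
  grip_force=50,
)

```text
time: 3.53
position: [0.5735, -0.3546, 0.0643]
tool_rot: [-1.3, 1.066, -1.053]
ft_force: [-0.2, -0.1, -3.0]
grip_width: 0.573
```

Run:
```python
from h import *
p,R,s=pose(); print(p,ang(R),s["grip_width"])
plan([((0.565,-0.32,0.12),0.2,4),((0.515,0.03,0.27),0.0,14)])
```

```text
[ 0.5735 -0.3546  0.0643] 0.20166094635655002 0.5725297742043844
[-9.0, -13.9, -0.4] [0.0016, 0.0004, -0.0011]
[-9.0, -13.9, -0.4] [0.0016, 0.0004, -0.0011]
[-8.9, -13.9, -0.4] [0.0016, 0.0004, -0.0011]
[-8.9, -13.9, -0.4] [0.0016, 0.0004, -0.0011]
[-25.2, -10.7, 1.5] [-0.0, 0.0143, -0.0]
[-25.2, -10.7, 1.1] [-0.0, 0.0143, -0.0]
[-25.2, -10.7, 0.7] [-0.0, 0.0143, -0.0]
[-25.3, -10.7, 0.4] [-0.0, 0.0143, -0.0]
[-25.3, -10.7, 0.0] [-0.0, 0.0143, -0.0]
[-25.3, -10.7, -0.3] [-0.0, 0.0143, -0.0]
[-25.2, -10.7, -0.7] [-0.0, 0.0143, -0.0]
[-25.2, -10.7, -1.1] [-0.0, 0.0143, -0.0]
[-25.2, -10.7, -1.4] [-0.0, 0.0143, -0.0]
[-25.2, -10.7, -1.8] [-0.0, 0.0143, -0.0]
[-25.2, -10.7, -2.1] [-0.0, 0.0143, -0.0]
[-25.1, -10.7, -2.5] [-0.0, 0.0143, -0.0]
[-25.1, -10.7, -2.9] [-0.0, 0.0143, -0.0]
[-25.0, -10.7, -3.2] [-0.0, 0.0143, -0.0]
```

Request:
play_rows(
  translation=[
    [-9,-14,0],
    [-12,-16,0],
    [-15,-16,0],
    [-20,-12,1],
    [-25,-11,1],
    [-25,-11,1],
    [-25,-11,0],
    [-25,-11,0],
    [-25,-11,0],
    [-25,-11,-1],
  ],
  turn=[
    [0,0,0],
    [0,0,0],
    [0,0,0],
    [0,0.015,0],
    [0,0.015,0],
    [0,0.015,0],
    [0,0.015,0],
    [0,0.015,0],
    [0,0.015,0],
    [0,0.015,0],
  ],
  fingers=[-0.5,-0.5,-0.5,-0.5,-0.5,-0.5,-0.5,-0.5,-0.5,-0.5],
)

```text
time: 4.37
position: [0.5438, -0.1499, 0.1914]
tool_rot: [-1.255, 1.139, -1.137]
ft_force: [-0.2, 0.1, -2.7]
grip_width: 0.569
```

Request:
play_rows(
  translation=[
    [-25,-11,-1],
    [-25,-11,-1],
    [-25,-11,-2],
    [-25,-10,-2],
    [-25,-10,-2],
    [-25,-10,-3],
    [-20,-10,-3],
    [-10,-8,-2],
    [0,0,0],
    [0,0,0],
  ],
  turn=[
    [0,0.015,0],
    [0,0.015,0],
    [0,0.015,0],
    [0,0.015,0],
    [0,0.015,0],
    [0,0.014,0],
    [0,0,0],
    [0,0,0],
    [0,0,0],
    [0,0,0],
  ],
  fingers=[-0.5,-0.5,-0.5,-0.5,-0.5,-0.5,-0.5,-0.5,-0.5,-0.5],
)

```text
time: 5.2
position: [0.5199, 0.0267, 0.2719]
tool_rot: [-1.214, 1.202, -1.205]
ft_force: [-0.1, -0.9, -3.3]
grip_width: 0.569
```

Run:
```python
from h import *
p,R,s=pose(); print(s["time"],p,ang(R),R[:,1],s["joint_positions"],np.abs(s["qd"]).max(),s["ft_force"])
i=ctrl.camera_info("wrist"); im=ctrl.get_image("wrist"); cv2.imwrite("pics/w2.png",im); 
import pickle; pickle.dump(i,open("w2.pkl","wb"))
```

```text
5.2 [0.5199 0.0267 0.2719] 0.008438934945946434 [ 0.0006 -0.002  -1.    ] [ 0.5735  0.0601 -0.7002  1.6726  0.0412  1.4228 -0.1235] 0.035084556193141506 [-0.1013 -0.853  -3.2566]
```

View pics/w2.png

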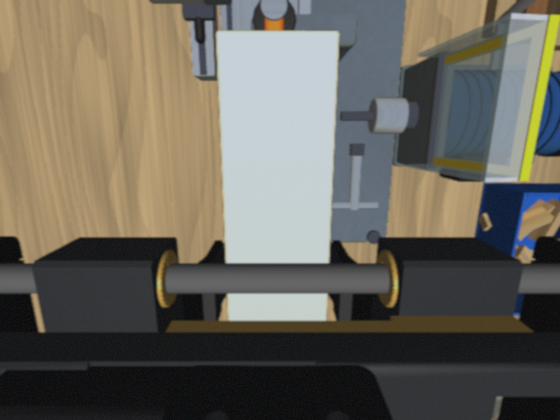

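Run:
```python
from h import *
import pickle; i=pickle.load(open("w2.pkl","rb"))
def yaw(a,b): d=b-a; d=d if d[1]>0 else -d; return np.arctan2(-d[0],d[1])
for z in (0,.01,.02):
    a,b=atz("wrist",403,5,z,i),atz("wrist",388,240,z,i); print("w",z,a,b,yaw(a,b))
f=lambda x,y:((x+.5)/4-.5+170,(y+.5)/4-.5+110)
for n,A,B,z in [("back",(60,263),(528,245),.01),("tblback",(57,398),(541,380),.045),("front",(57,490),(545,487),.045),("fence",(185,382),(455,371),.065)]:
    a,b=atz("top",*f(*A),z),atz("top",*f(*B),z); print(n,a,b,yaw(a,b))
for z in (.176,.189,.195): print(z,atz("wrist",273,7,z,i),atz("top",*f(241,395),z))
e=[atz("wrist",u,35,.295,i) for u in (217,337)]; print("blank lead",e,yaw(e[0],e[1])+np.pi/2)
im=cv2.imread("pics/top0.png")
crop("pics/top0.png","pics/c6.png",178,160,135,60,5.8) if 0 else None
c=cv2.resize(im[165:245,178:312],None,fx=5.9,fy=5.9,interpolation=cv2.INTER_CUBIC); cv2.imwrite("pics/c6.png",c)
```

```text
w 0 [0.6717 0.2448 0.    ] [ 0.6821 -0.0559  0.    ] 0.03455282308186539
w 0.01 [0.6682 0.2414 0.01  ] [ 0.6783 -0.0524  0.01  ] 0.03455282308186553
w 0.02 [0.6647 0.2379 0.02  ] [ 0.6746 -0.049   0.02  ] 0.03455282308186569
back [0.6673 0.3506 0.01  ] [ 0.6716 -0.0487  0.01  ] 0.010875928063667007
tblback [0.5444 0.3441 0.045 ] [ 0.5483 -0.0547  0.045 ] 0.009841421250309982
front [0.4681 0.3433 0.045 ] [ 0.4597 -0.055   0.045 ] -0.021168737432995247
fence [0.5511 0.2354 0.065 ] [0.5541 0.0156 0.065 ] 0.013422009712674716
0.176 [0.5164 0.1816 0.176 ] [0.5198 0.1759 0.176 ]
0.189 [0.5166 0.1772 0.189 ] [0.5175 0.1742 0.189 ]
0.195 [0.5166 0.1752 0.195 ] [0.5165 0.1735 0.195 ]
blank lead [array([0.4958, 0.1312, 0.295 ]), array([0.5434, 0.1315, 0.295 ])] 0.007841971868268072
```

View pics/c6.png

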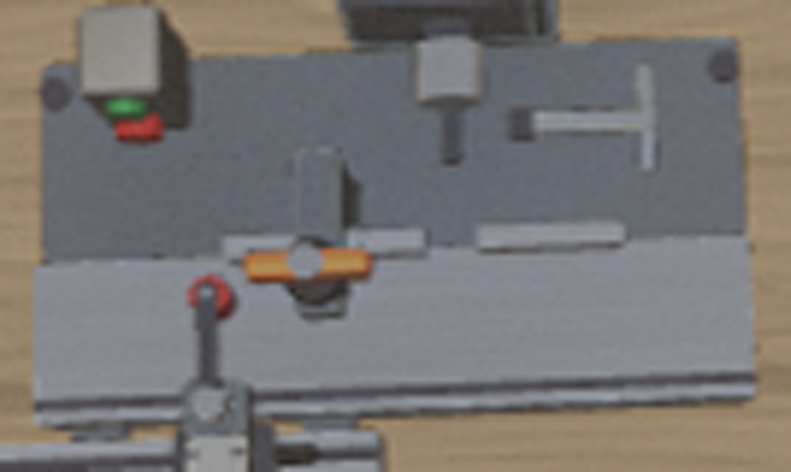

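```bash
python3 - <<'E'
from h import *
import pickle; i=pickle.load(open("w2.pkl","rb"))
o=np.array([.5165,.146]); y=.013
def bed(X): d=X[:2]-o; return np.array([np.cos(y)*d[0]+np.sin(y)*d[1],-np.sin(y)*d[0]+np.cos(y)*d[1]])*1000
g=lambda x,y:((x+.5)/5.9-.5+178,(y+.5)/5.9-.5+165)
print("roller",bed(atz("top",*g(208,293),.106)),"pivot",bed(atz("top",*g(209,403),.106)),bed(atz("top",*g(209,403),.112)))
print("fence edge near", bed(atz("top",*g(225,258),.065)),bed(atz("top",*g(625,246),.065)),bed(atz("top",*g(225,240),.065)),bed(atz("top",*g(625,226),.065)))
for z in (.1,.12,.2,.225): print(z,[bed(atz("wrist",u,v,z,i)) for u,v in [(398,162),(404,68),(520,180),(555,25),(560,100)]])
print("bit tip",bed(atz("wrist",341,116,.07,i)))
E
python3 - <<'E'
import cv2
im=cv2.imread("pics/w2.png")[0:200,340:560]; cv2.imwrite("pics/c7.png",cv2.resize(im,None,fx=3,fy=3,interpolation=cv2.INTER_CUBIC))
E
```

```text
roller [-0.6044 92.6368] pivot [-59.7949  92.878 ] [-60.5426  91.9116]
fence edge near [25.2964 89.608 ] [  22.9944 -130.8088] [35.3687 89.4661] [  34.1764 -131.2365]
0.1 [array([129.4246, -82.8084]), array([127.1047,   8.1509]), array([ 260.8177, -102.4598]), array([266.5429,  45.0226]), array([285.8715, -22.2101])]
0.12 [array([121.8379, -80.9724]), array([119.6569,   4.5415]), array([245.365 , -99.4474]), array([250.7475,  39.2059]), array([268.919 , -24.0019])]
0.2 [array([ 91.4912, -73.6285]), array([89.8657, -9.896 ]), array([183.5544, -87.3976]), array([187.5659,  15.9389]), array([201.1089, -31.169 ])]
0.225 [array([ 82.0079, -71.3335]), array([ 80.556 , -14.4077]), array([164.2386, -83.6321]), array([167.8217,   8.668 ]), array([179.9183, -33.4088])]
bit tip [ 73.4432 -34.9561]
```

View pics/c7.png

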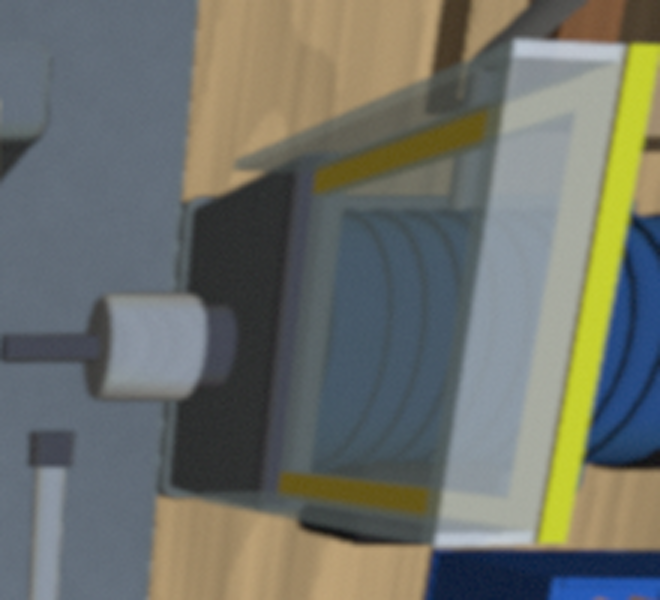

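Bed is at about (0.5165, 0.146), yaw 0.01, and the fence checks at x≈+25. The switch pivot is at bed y≈92.5, so the leading end should stop near y≈118. Now I'll lower the blank onto the table, clear of the clamp.

Request:
play_rows(
  translation=[
    [0,20,-2],
    [0,25,-2],
    [0,25,-2],
    [0,25,0],
    [0,25,0],
    [0,25,0],
    [0,20,0],
    [0,15,0],
    [0,8,0],
    [0,0,0],
  ],
  turn=[
    [0,0,0],
    [0,0,0],
    [0,0,0],
    [0,0,0],
    [0,0,0],
    [0,0,0],
    [0,0,0],
    [0,0,0],
    [0,0,0],
    [0,0,0],
  ],
  fingers=[-0.5,-0.5,-0.5,-0.5,-0.5,-0.5,-0.5,-0.5,-0.5,-0.5],
)

```text
time: 6.08
position: [0.5121, 0.0253, 0.0809]
tool_rot: [-1.216, 1.209, -1.203]
ft_force: [-0.7, 0.4, -3.4]
grip_width: 0.567
```

Run:
```python
from h import *
p,R,s=pose(); print(s["time"],p,ang(R),R[:,1],np.abs(s["qd"]).max(),s["ft_force"])
cv2.imwrite("pics/w3.png",ctrl.get_image("wrist"))
```

```text
6.0833 [0.5121 0.0253 0.0809] 0.005588921496448811 [-0.0054 -0.     -1.    ] 0.042488337261027326 [-0.6539  0.4008 -3.391 ]
```

View pics/w3.png

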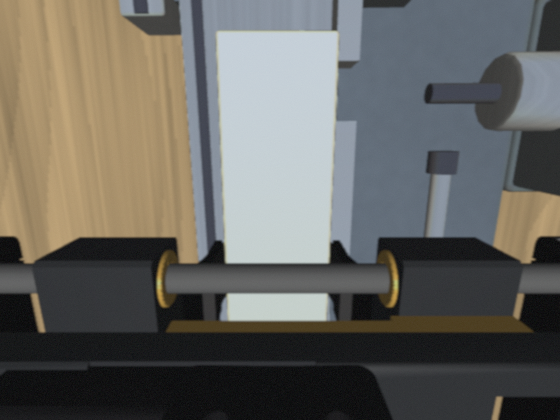

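Request:
play_rows(
  translation=[
    [0,5,0],
    [0,4,0],
    [0,2,0],
    [0,2,0],
    [0,1,0],
    [0,0,0],
    [0,0,0],
    [0,0,0],
    [0,0,0],
    [0,0,0],
  ],
  turn=[
    [0,0,0],
    [0,0,0],
    [0,0,0],
    [0,0,0],
    [0,0,0],
    [0,0,0],
    [0,0,0],
    [0,0,0],
    [0,0,0],
    [0,0,0],
  ],
  fingers=[-0.5,-0.5,-0.5,-0.5,-0.5,-0.5,-0.5,-0.5,-0.5,-0.5],
)

```text
time: 6.97
position: [0.5145, 0.027, 0.073]
tool_rot: [-1.215, 1.202, -1.206]
ft_force: [-10.4, -0.8, 19.8]
grip_width: 0.569
```

Run:
```python
from h import *
p,R,s=pose(); print(s["time"],p,ang(R),R[:,1],s["ft_force"],s["torque"])
cv2.imwrite("pics/w4.png",ctrl.get_image("wrist")); cv2.imwrite("pics/s4.png",ctrl.get_image("scene"))
crop("pics/s4.png","pics/c8.png",225,190,160,120,5)
```

```text
6.9667 [0.5145 0.027  0.073 ] 0.007818512795468162 [ 0.0004 -0.0026 -1.    ] [-10.3615  -0.7672  19.8072] [-0.2883  1.9029 -0.034 ]
```

View pics/w4.png

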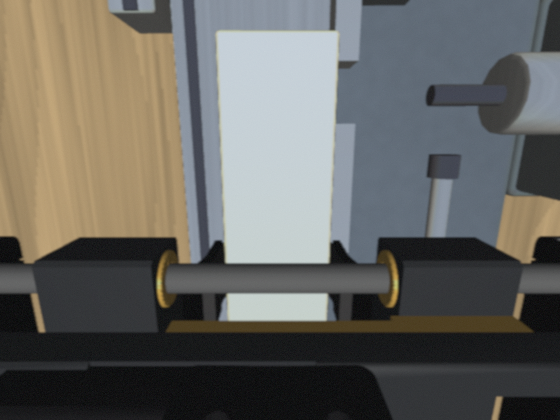

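View pics/c8.png

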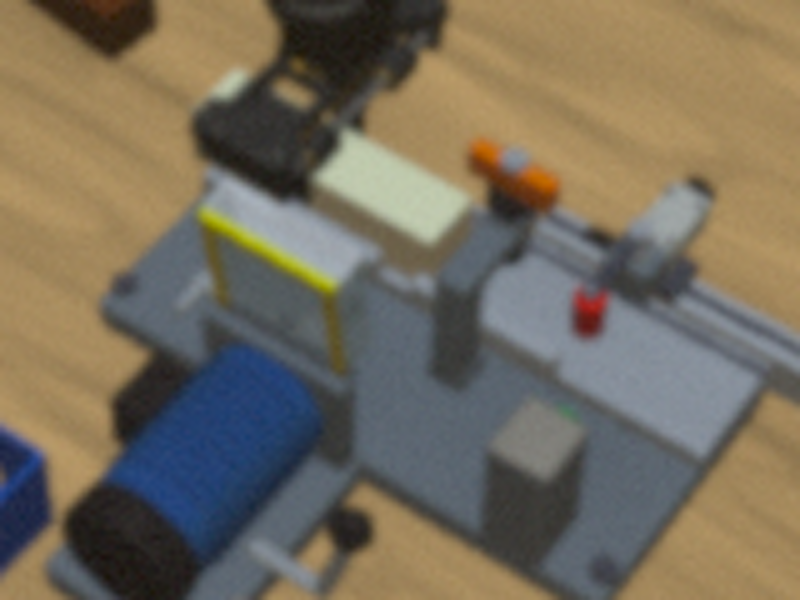

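Run:
```python
from h import *
for uv in [(353,126),(350,235),(360,5),(360,60)]: print("fence back",atz("wrist",*uv,.065))
for uv in [(171,5),(190,235)]: print("front edge of table",atz("wrist",*uv,.045))
for z in (.0955,.100): print("blank r,l edge",atz("wrist",337,34,z),atz("wrist",218,34,z),atz("wrist",331,235,z),atz("wrist",224,235,z))
crop("pics/w4.png","pics/c9.png",160,0,220,240,3) if 0 else crop("pics/w4.png","pics/c9.png",300,20,100,160,3.7)
```

```text
fence back [0.5541 0.0977 0.065 ]
fence back [0.5564 0.0382 0.065 ]
fence back [0.5537 0.1531 0.065 ]
fence back [0.5555 0.1291 0.065 ]
front edge of table [0.4579 0.1593 0.045 ]
front edge of table [0.4601 0.0309 0.045 ]
blank r,l edge [0.5383 0.1323 0.0955] [0.4909 0.132  0.0955] [0.5401 0.0482 0.0955] [0.4904 0.0478 0.0955]
blank r,l edge [0.5375 0.1311 0.1   ] [0.4917 0.1308 0.1   ] [0.5393 0.0497 0.1   ] [0.4912 0.0493 0.1   ]
```

View pics/c9.png

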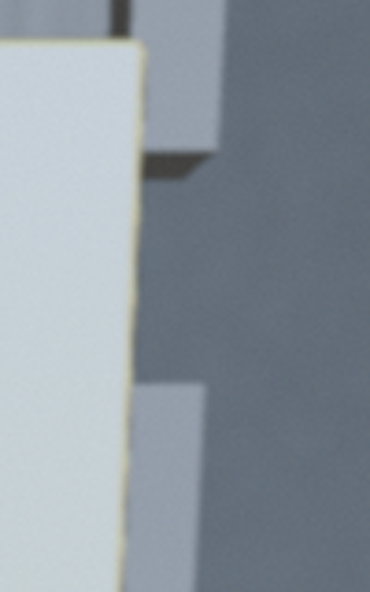

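Request:
play_rows(
  translation=[
    [0,-1,-1],
    [0,0,0],
    [0,0,0],
    [0,0,0],
    [0,0,0],
    [0,0,0],
    [0,-2,0],
    [0,0,0],
    [0,0,0],
    [0,0,0],
  ],
  turn=[
    [0,0,0],
    [0,0,0],
    [0,0,0],
    [0,0,0],
    [0,0,0],
    [0,0,0],
    [0,0,0],
    [0,0,0],
    [0,0,0],
    [0,0,0],
  ],
  fingers=[-0.5,0.3,0.5,0.7,0.7,0.7,0.7,0.7,0.7,0.7],
)

```text
time: 7.9
position: [0.5131, 0.0272, 0.0725]
tool_rot: [-1.213, 1.203, -1.203]
ft_force: [0.5, -0.7, -0.6]
grip_width: 0.851
```

Run:
```python
from h import *
p,R,s=pose(); print(s["time"],p,ang(R),R[:,1],s["ft_force"],s["torque"])
cv2.imwrite("pics/w5.png",ctrl.get_image("wrist")); cv2.imwrite("pics/s5.png",ctrl.get_image("scene"))
crop("pics/s5.png","pics/c10.png",225,190,160,120,5)
```

```text
7.9 [0.5131 0.0272 0.0725] 0.007982461045906905 [ 0. -0. -1.] [ 0.4653 -0.7383 -0.5504] [ 0.0579 -0.1951 -0.058 ]
```

View pics/w5.png

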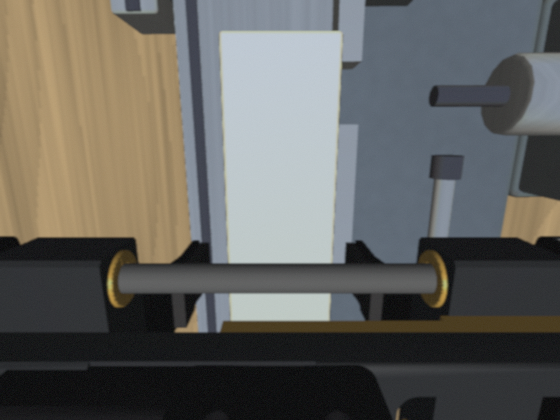

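View pics/c10.png

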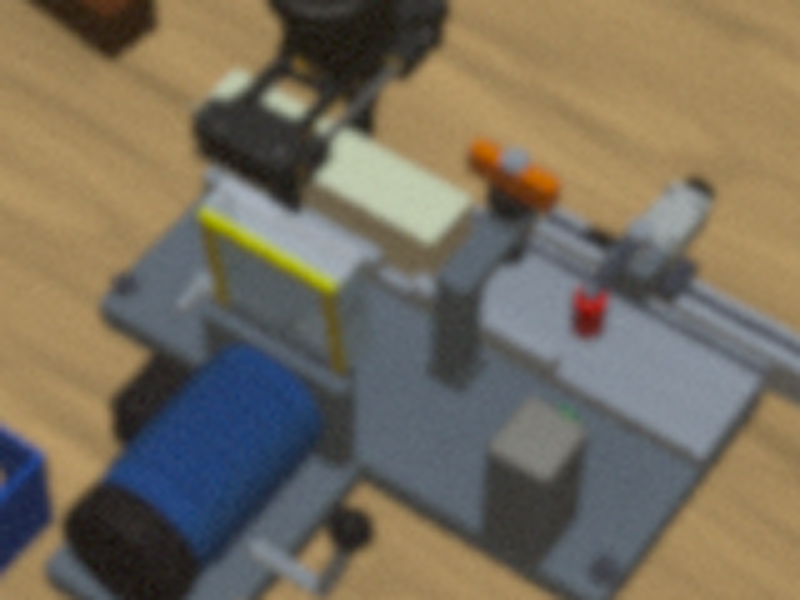

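Request:
play_rows(
  translation=[
    [10,0,1],
    [15,0,1],
    [15,0,0],
    [15,0,0],
    [10,0,0],
    [0,0,0],
    [0,0,0],
    [0,0,0],
    [0,0,0],
    [0,0,0],
  ],
  turn=[
    [0,0,0],
    [0,0,0],
    [0,0,0],
    [0,0,0],
    [0,0,0],
    [0,0,0],
    [0,0,0],
    [0,0,0],
    [0,0,0],
    [0,0,0],
  ],
  fingers=[0.7,0.7,0.7,0.7,0.7,0.7,-0.5,-0.5,-0.5,-0.5],
  grip_force=20,
)

```text
time: 8.83
position: [0.5156, -0.0367, 0.0726]
tool_rot: [-1.214, 1.202, -1.202]
ft_force: [0.5, -0.1, 0.4]
grip_width: 0.633
```

Request:
play_rows(
  translation=[
    [0,0,0],
    [0,0,1],
    [0,0,1],
    [0,0,1],
    [0,0,1],
    [0,0,1],
    [0,0,1],
    [0,0,0],
    [0,0,0],
    [0,0,0],
  ],
  turn=[
    [0,0,0],
    [0,0,0],
    [0,0,0],
    [0,0,0],
    [0,0,0],
    [0,0,0],
    [0,0,0],
    [0,0,0],
    [0,0,0],
    [0,0,0],
  ],
  fingers=[-0.5,-0.5,-0.5,-0.5,-0.5,-0.5,-0.5,-0.5,-0.5,-0.5],
)

```text
time: 9.67
position: [0.5193, -0.0372, 0.0726]
tool_rot: [-1.218, 1.205, -1.2]
ft_force: [-8.8, 0.2, 9.0]
grip_width: 0.572
```

Run:
```python
from h import *
p,R,s=pose(); print(s["time"],p,ang(R),R[:,1],s["ft_force"],s["torque"])
cv2.imwrite("pics/w6.png",ctrl.get_image("wrist"))
```

```text
9.6667 [ 0.5193 -0.0372  0.0726] 0.009967134531684208 [-0.0054 -0.0008 -1.    ] [-8.8322  0.2249  8.9896] [0.1707 1.6167 0.4595]
```

View pics/w6.png

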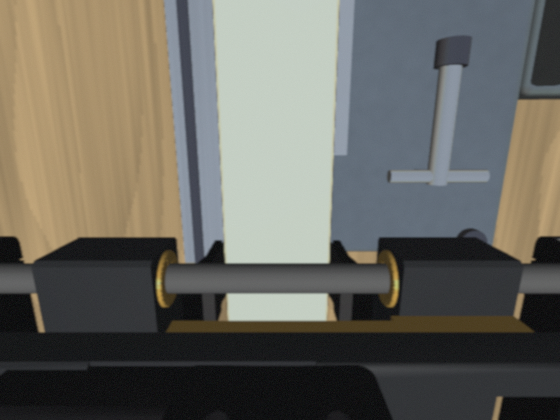

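Request:
play_rows(
  translation=[
    [-5,0,0],
    [-8,0,0],
    [-9,0,0],
    [-9,0,0],
    [-9,0,0],
    [-9,0,0],
    [-9,0,0],
    [-7,0,0],
    [-5,0,0],
    [0,0,0],
  ],
  turn=[
    [0,0,0],
    [0,0,0],
    [0,0,0],
    [0,0,0],
    [0,0,0],
    [0,0,0],
    [0,0,0],
    [0,0,0],
    [0,0,0],
    [0,0,0],
  ],
  fingers=[-0.5,-0.5,-0.5,-0.5,-0.5,-0.5,-0.5,-0.5,-0.5,-0.5],
)

```text
time: 10.55
position: [0.5184, 0.0256, 0.0726]
tool_rot: [-1.225, 1.204, -1.209]
ft_force: [-9.6, -12.9, 10.5]
grip_width: 0.576
```

Run:
```python
from h import *
p,R,s=pose(); print(s["time"],p,ang(R),R[:,1],s["ft_force"],s["torque"])
cv2.imwrite("pics/w7.png",ctrl.get_image("wrist"));cv2.imwrite("pics/t7.png",ctrl.get_image("top"))
crop("pics/t7.png","pics/c11.png",178,150,134,100,5.9)
```

```text
10.55 [0.5184 0.0256 0.0726] 0.006370641958518935 [-0.0067 -0.0108 -0.9999] [ -9.5848 -12.8855  10.5417] [-2.8078  1.9552  0.2833]
```

View pics/w7.png

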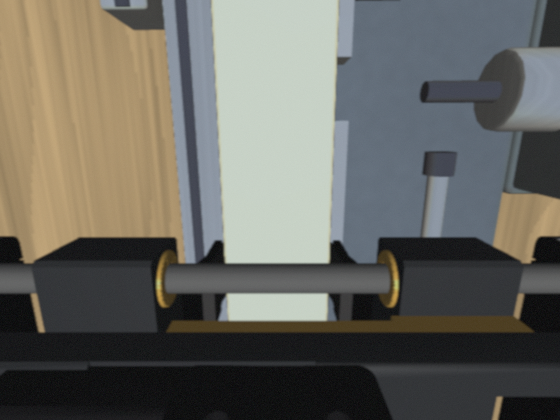

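View pics/c11.png

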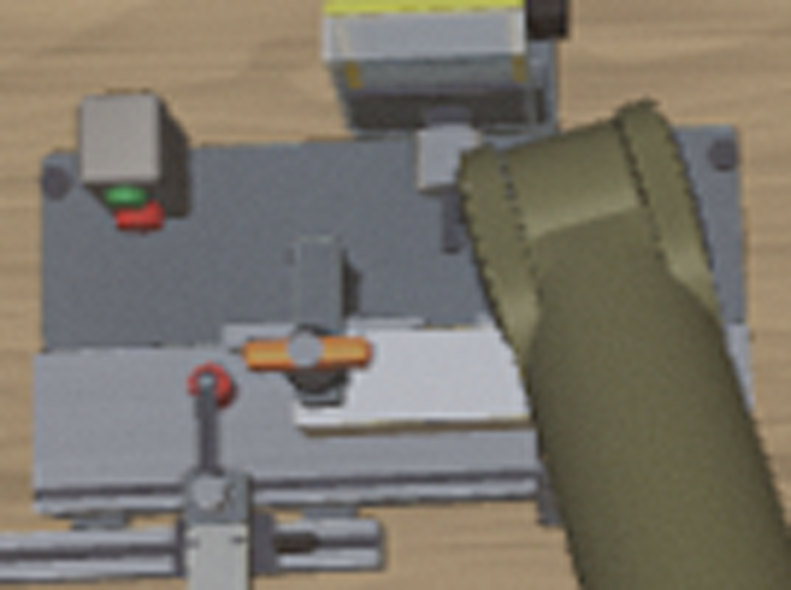

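Run:
```python
from h import *
g=lambda x,y:((x+.5)/5.9-.5+178,(y+.5)/5.9-.5+150)
print("lead front-top corner",atz("top",*g(297,422),.095))
print("pivot",atz("top",*g(209,491),.106),"roller",atz("top",*g(208,382),.106))
print("front top edge",atz("top",*g(525,414),.095))
```

```text
lead front-top corner [0.4931 0.1925 0.095 ]
pivot [0.4558 0.2381 0.106 ] roller [0.5144 0.2386 0.106 ]
front top edge [0.4941 0.07   0.095 ]
```

Request:
play_rows(
  translation=[
    [0,-2,-1],
    [-4,0,0],
    [-6,0,0],
    [-8,0,0],
    [-8,0,0],
    [-8,0,0],
    [-8,0,0],
    [-8,0,0],
    [-4,0,0],
    [0,0,0],
  ],
  turn=[
    [0,0,0],
    [0,0,0],
    [0,0,0],
    [0,0,0],
    [0,0,0],
    [0,0,0],
    [0,0,0],
    [0,0,0],
    [0,0,0],
    [0,0,0],
  ],
  fingers=[-0.5,-0.5,-0.5,-0.5,-0.5,-0.5,-0.5,-0.5,-0.5,-0.5],
)

```text
time: 11.48
position: [0.5176, 0.0878, 0.0735]
tool_rot: [-1.217, 1.205, -1.2]
ft_force: [-4.8, -0.4, -3.1]
grip_width: 0.572
```

Run:
```python
from h import *
p,R,s=pose(); print(s["time"],p,ang(R),R[:,1],s["ft_force"],s["torque"])
cv2.imwrite("pics/w8.png",ctrl.get_image("wrist"));cv2.imwrite("pics/t8.png",ctrl.get_image("top"))
crop("pics/t8.png","pics/c12.png",178,150,134,100,5.9)
```

```text
11.4833 [0.5176 0.0878 0.0735] 0.009720811013161895 [-0.004   0.0003 -1.    ] [-4.8195 -0.4342 -3.1034] [-0.2866  1.1831 -0.1056]
```

View pics/w8.png

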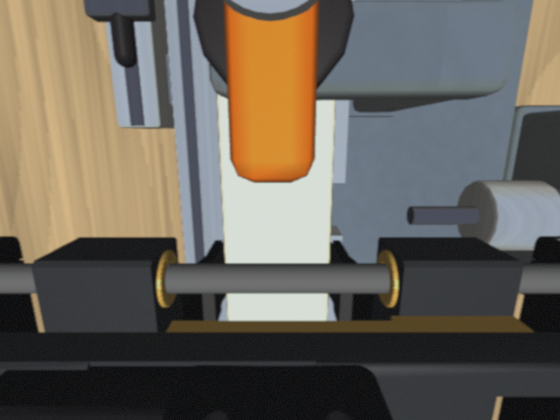

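View pics/c12.png

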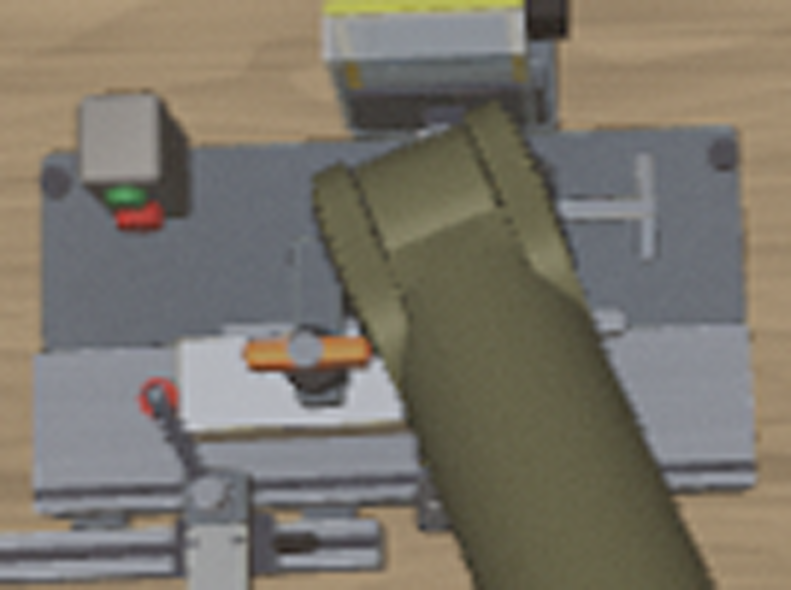

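Run:
```python
from h import *
crop("pics/t8.png","pics/c13.png",195,205,40,35,16)
g=lambda x,y:((x+.5)/5.9-.5+178,(y+.5)/5.9-.5+150)
pv=atz("top",*g(209,491),.106)
for e in [(157,395),(157,390),(160,400)]:
    r=atz("top",*g(*e),.106); d=r-pv; print(d*1000,np.arctan2(d[1],d[0])-.01)
print("lead",atz("top",*g(180,360),.095),atz("top",*g(196,433),.095))
```

```text
[52.3717 27.8163  0.    ] 0.4782416034447652
[55.0766 27.8244  0.    ] 0.45779509891289116
[49.6241 26.2032  0.    ] 0.47582205335029637
lead [0.5286 0.2555 0.095 ] [0.4886 0.2469 0.095 ]
```

View pics/c13.png

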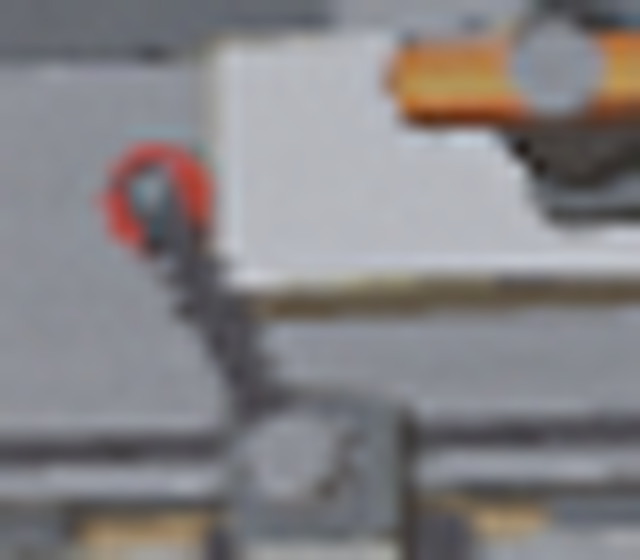

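Request:
play_rows(
  translation=[
    [-2,0,0],
    [-2,0,0],
    [-2,0,0],
    [-2,0,0],
    [0,0,0],
    [0,0,0],
    [0,0,0],
    [0,0,0],
    [0,0,0],
    [0,0,0],
  ],
  turn=[
    [0,0,0],
    [0,0,0],
    [0,0,0],
    [0,0,0],
    [0,0,0],
    [0,0,0],
    [0,0,0],
    [0,0,0],
    [0,0,0],
    [0,0,0],
  ],
  fingers=[-0.5,-0.5,-0.5,-0.5,-0.5,-0.5,-0.5,-0.5,-0.5,-0.5],
)

```text
time: 12.42
position: [0.5175, 0.0926, 0.0735]
tool_rot: [-1.218, 1.206, -1.203]
ft_force: [-6.8, -5.0, -1.7]
grip_width: 0.576
```

Run:
```python
from h import *
p,R,s=pose(); print(s["time"],p,ang(R),R[:,1],s["ft_force"],s["torque"])
cv2.imwrite("pics/t9.png",ctrl.get_image("top"));cv2.imwrite("pics/s9.png",ctrl.get_image("scene"))
crop("pics/t9.png","pics/c14.png",195,205,40,35,16)
crop("pics/s9.png","pics/c15.png",300,220,100,75,8)
```

```text
12.4167 [0.5175 0.0926 0.0735] 0.007715046492169329 [-0.0047 -0.0027 -1.    ] [-6.7866 -5.0045 -1.6612] [-1.1981  1.3903  0.1348]
```

View pics/c14.png

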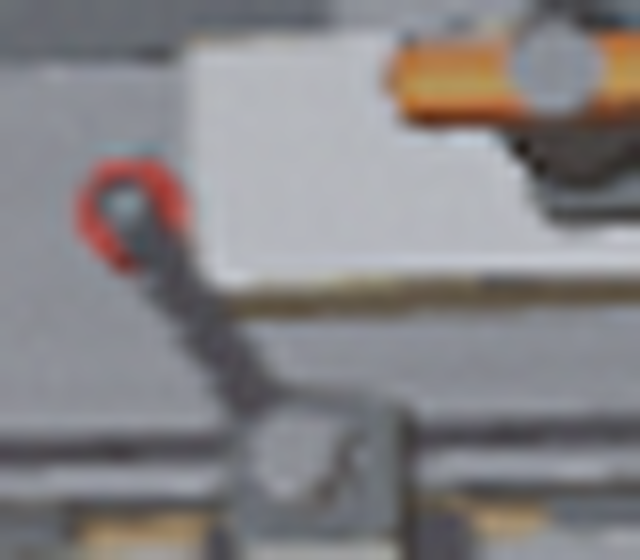

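View pics/c15.png

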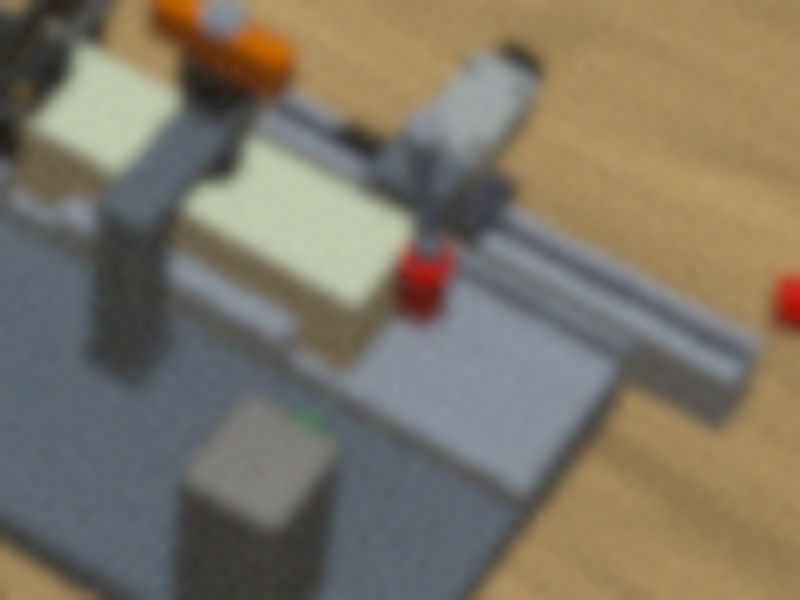

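Request:
play_rows(
  translation=[
    [-1,0,0],
    [-1,0,0],
    [-1,0,0],
    [-1,0,0],
    [0,0,0],
    [0,0,0],
    [0,0,0],
    [0,0,0],
    [0,0,0],
    [0,0,0],
  ],
  turn=[
    [0,0,0],
    [0,0,0],
    [0,0,0],
    [0,0,0],
    [0,0,0],
    [0,0,0],
    [0,0,0],
    [0,0,0],
    [0,0,0],
    [0,0,0],
  ],
  fingers=[-0.5,-0.5,-0.5,-0.5,-0.5,-0.5,-0.5,-0.5,-0.5,-0.5],
)

```text
time: 13.35
position: [0.5175, 0.0962, 0.0735]
tool_rot: [-1.219, 1.206, -1.204]
ft_force: [-7.3, -6.3, -1.9]
grip_width: 0.574
```

Run:
```python
from h import *
p,R,s=pose(); print(s["time"],p,ang(R),R[:,1],s["ft_force"],s["torque"])
cv2.imwrite("pics/t10.png",ctrl.get_image("top"))
crop("pics/t10.png","pics/c16.png",195,205,40,35,16)
```

```text
13.35 [0.5175 0.0962 0.0735] 0.007478216583710723 [-0.0048 -0.0033 -1.    ] [-7.289  -6.3274 -1.9235] [-1.3977  1.4119  0.2138]
```

View pics/c16.png

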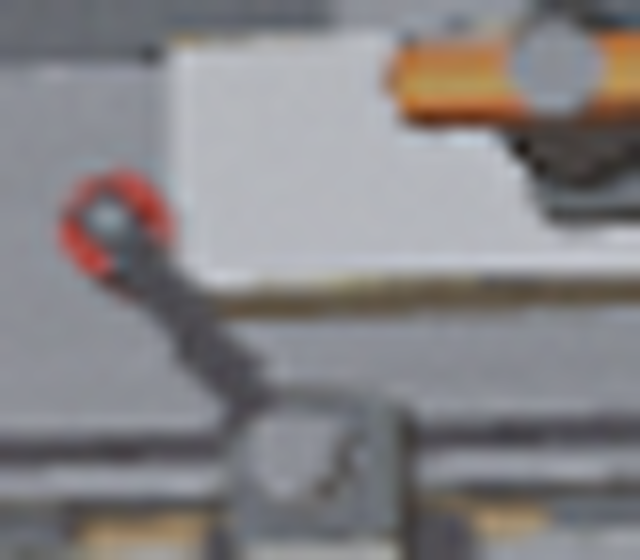

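Request:
play_rows(
  translation=[
    [1,0,0],
    [1,0,0],
    [1,0,0],
    [0,0,0],
    [0,0,0],
    [0,0,0],
    [0,0,-1],
    [0,0,-1],
    [0,-10,0],
    [0,-20,0],
  ],
  turn=[
    [0,0,0],
    [0,0,0],
    [0,0,0],
    [0,0,0],
    [0,0,0],
    [0,0,0],
    [0,0,0],
    [0,0,0],
    [0,0,0],
    [0,0,0],
  ],
  fingers=[-0.5,-0.5,-0.5,0.4,0.6,0.6,0.6,0.6,0.6,0.6],
)

```text
time: 14.23
position: [0.5161, 0.0951, 0.1035]
tool_rot: [-1.216, 1.206, -1.201]
ft_force: [-0.3, -0.7, -0.6]
grip_width: 0.799
```

Request:
play_rows(
  translation=[
    [0,-28,0],
    [0,-28,0],
    [0,-28,0],
    [0,-28,0],
    [-5,-28,0],
    [-10,-25,0],
    [-10,-13,0],
    [-5,0,0],
    [0,0,0],
    [0,0,0],
  ],
  turn=[
    [0,0,0],
    [0,0,0],
    [0,0,0],
    [0,0,0],
    [0,0,0],
    [0,0,0],
    [0,0,0],
    [0,0,0],
    [0,0,0],
    [0,0,0],
  ],
  fingers=[0.6,0.6,0.6,0.6,0.6,0.6,0.6,0.6,0.6,0.6],
)

```text
time: 15.07
position: [0.5168, 0.1251, 0.2818]
tool_rot: [-1.215, 1.203, -1.203]
ft_force: [-0.5, -0.1, 0.2]
grip_width: 0.798
```

Run:
```python
from h import *
p,R,s=pose(); print(s["time"],p,ang(R),R[:,1],s["ft_force"],s["torque"],s["joint_positions"])
i=ctrl.camera_info("wrist"); cv2.imwrite("pics/w11.png",ctrl.get_image("wrist"))
import pickle; pickle.dump(i,open("w11.pkl","wb"))
cv2.imwrite("pics/t11.png",ctrl.get_image("top"))
crop("pics/t11.png","pics/c17.png",178,150,134,100,5.9)
```

```text
15.0667 [0.5168 0.1251 0.2818] 0.008648884967914043 [-0.001  -0.0007 -1.    ] [-0.5271 -0.0598  0.1765] [-0.0262 -0.0766 -0.0178] [ 0.4395  0.0945 -0.771   1.6283  0.0666  1.4469 -0.3289]
```

View pics/w11.png

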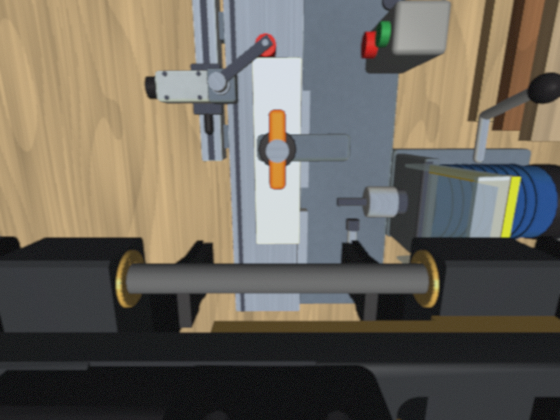

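View pics/c17.png

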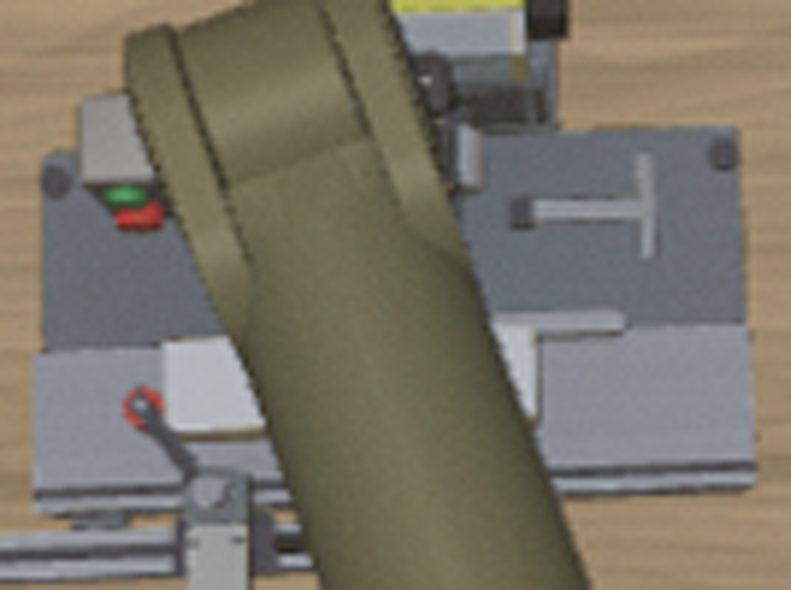

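Superb wrist view: the pale blank runs rows 57–243, cols 253–300, against the fence and under the orange bar (278,149). The switch arm goes from its pivot (217,80) to the roller (265,44). I'll enlarge it to measure.

Run:
```python
from h import *
crop("pics/w11.png","pics/c18.png",200,20,130,100,6)
crop("pics/w11.png","pics/c19.png",230,100,130,100,6)
```

```text
(no output)
```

View pics/c18.png

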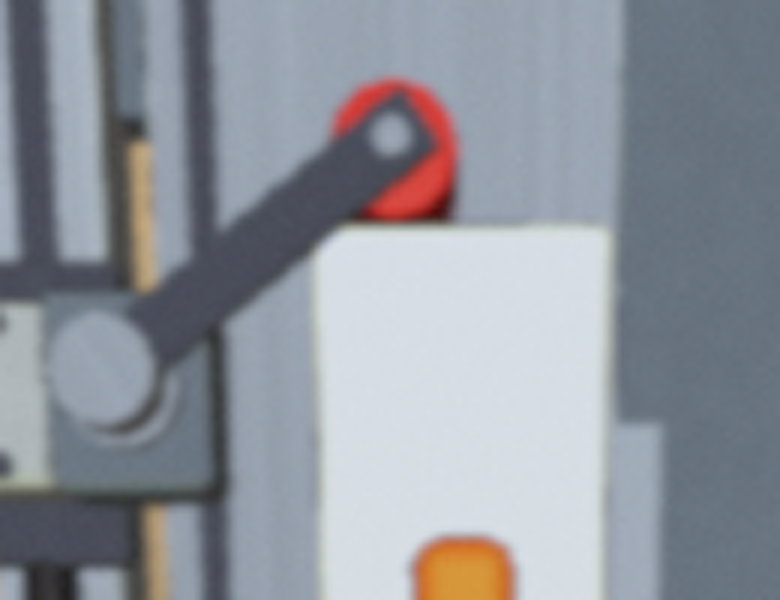

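View pics/c19.png

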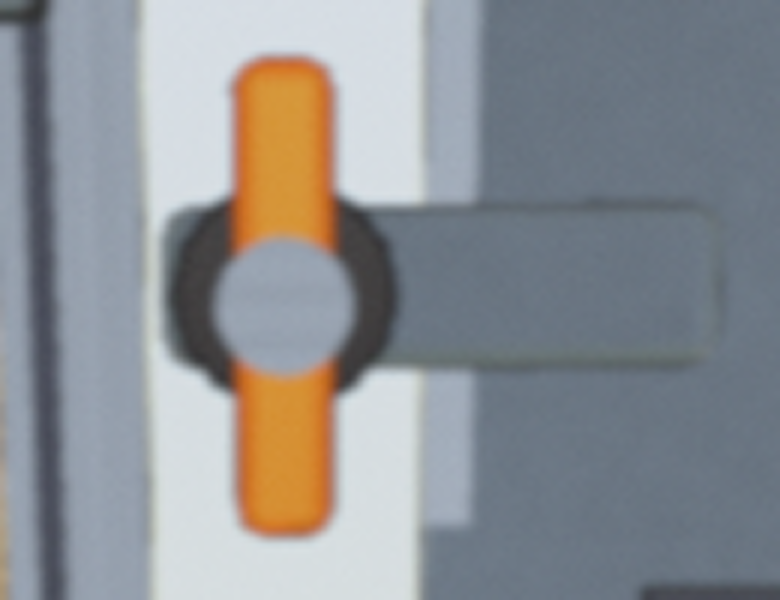

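Run:
```python
from h import *
import pickle; i=pickle.load(open("w11.pkl","rb"))
A=lambda x,y,ox,oy:((x+.5)/6-.5+ox,(y+.5)/6-.5+oy)
def yaw(a,b): d=b-a; d=d if d[1]>0 else -d; return np.arctan2(-d[0],d[1])
f=lambda x,y,z:atz("wrist",*A(x,y,200,20),z,i); h=lambda x,y,z:atz("wrist",*A(x,y,230,100),z,i)
a,b=f(608,230,.095),h(420,590,.095); print("blank right",a,b,yaw(a,b))
a,b=f(316,230,.095),h(153,590,.095); print("blank left",a,b,yaw(a,b))
a,b=f(662,430,.065),h(470,520,.065); print("fence back",a,b,yaw(a,b))
a,b=f(625,10,.045),f(618,420,.045); print("table back",a,b,yaw(a,b))
pin=f(390,135,.107); print("pin",pin); e=f(460,226,.095); print("lead",e)
pv=f(105,372,.118); print("pivot head",pv, f(105,372,.11))
a,b=h(284,60,.189),h(286,535,.189); print("bar",a,b,(a+b)/2,yaw(a,b),np.linalg.norm(a-b))
r=np.array([.5,0]); 
for z in(.176,.189,.2): print("head",z,h(284,306,z))
```

```text
blank right [0.5403 0.2659 0.095 ] [0.5427 0.1214 0.095 ] 0.01628420864583696
blank left [0.491  0.2655 0.095 ] [0.4926 0.121  0.095 ] 0.010671710129177977
fence back [0.5534 0.2379 0.065 ] [0.5546 0.1298 0.065 ] 0.011300550400308883
table back [0.5458 0.3144 0.045 ] [0.5466 0.2421 0.045 ] 0.009777829658426655
pin [0.504  0.2771 0.107 ]
lead [0.5153 0.2663 0.095 ]
pivot head [0.4586 0.2395 0.118 ] [0.4572 0.2407 0.11  ]
bar [0.5166 0.2095 0.189 ] [0.5174 0.1479 0.189 ] [0.517  0.1787 0.189 ] 0.012318246915995222 0.06158449239985277
head 0.176 [0.5168 0.1778 0.176 ]
head 0.189 [0.5168 0.1785 0.189 ]
head 0.2 [0.5169 0.1791 0.2   ]
```

Request:
play_rows(
  translation=[
    [-15,5,0],
    [-20,10,0],
    [-18,20,0],
    [0,24,0],
    [0,22,0],
    [0,18,0],
    [0,12,0],
    [0,8,0],
    [0,3,0],
    [0,0,0],
  ],
  turn=[
    [0,0,0],
    [0,0,0],
    [0,0,0],
    [0,0,0],
    [0,0,0],
    [0,0,0],
    [0,0,0],
    [0,0,0],
    [0,0,0],
    [0,0,0],
  ],
  fingers=[-0.1,-0.1,-0.1,-0.1,-0.1,-0.1,-0.1,-0.1,-0.1,-0.1],
)

```text
time: 16.0
position: [0.5168, 0.1779, 0.1601]
tool_rot: [-1.213, 1.204, -1.203]
ft_force: [-1.2, -0.5, 0.6]
grip_width: 0.451
```

Run:
```python
from h import *
p,R,s=pose(); print(s["time"],p,ang(R),R[:,1],s["ft_force"],s["torque"],s["grip_width"])
cv2.imwrite("pics/w12.png",ctrl.get_image("wrist"))
crop("pics/w12.png","pics/c20.png",140,180,280,180,2.8)
```

```text
16.0 [0.5168 0.1779 0.1601] 0.007620501734081387 [-0.0008 -0.0001 -1.    ] [-1.184  -0.4969  0.6214] [-0.0232 -0.1155  0.0438] 0.45075971782537233
```

View pics/c20.png

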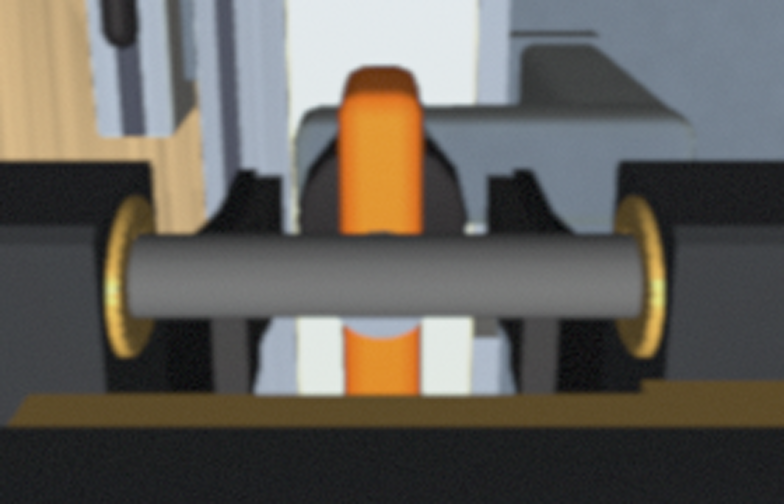

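Request:
play_rows(
  translation=[
    [0,0,0],
    [0,0,0],
    [0,0,0],
    [0,0,0],
    [0,0,0],
    [0,0,0],
    [0,0,0],
    [0,0,0],
    [0,0,0],
    [0,0,0],
  ],
  turn=[
    [0,0,0],
    [0,0,0],
    [0,0,0],
    [0,0,0],
    [0,0,0],
    [0,0.05,0],
    [0,0.1,0],
    [0,0.1,0],
    [0,0.1,0],
    [0,0.05,0],
  ],
  fingers=[-0.95,-0.95,-0.95,-0.95,-0.95,-0.95,-0.95,-0.95,-0.95,-0.95],
  grip_force=50,
)

```text
time: 16.88
position: [0.5166, 0.1788, 0.1633]
tool_rot: [-0.996, 1.493, -1.495]
ft_force: [-7.2, -1.9, 14.9]
grip_width: 0.158
```

Run:
```python
from h import *
p,R,s=pose(); print(s["time"],p,ang(R),R[:,1],s["ft_force"],s["torque"],s["grip_width"],s["joint_positions"])
```

```text
16.8833 [0.5166 0.1788 0.1633] -0.39517176356673644 [ 0.0005 -0.0012 -1.    ] [-7.2493 -1.9169 14.8537] [-0.5137  1.8001  0.3535] 0.15798940701316322 [ 0.2939  0.2087 -0.7545  1.7667  0.1527  1.2256 -0.8969]
```

Request:
play_rows(
  translation=[
    [0,-1,0],
    [0,-1,0],
    [0,-1,0],
    [0,0,0],
    [0,0,0],
    [0,0,0],
    [0,0,0],
    [0,0,0],
    [0,0,0],
    [0,0,0],
  ],
  turn=[
    [0,0.03,0],
    [0,0.04,0],
    [0,0.04,0],
    [0,0.04,0],
    [0,0.04,0],
    [0,0.04,0],
    [0,0.04,0],
    [0,0.02,0],
    [0,0,0],
    [0,0,0],
  ],
  fingers=[-0.95,-0.95,-0.95,-0.95,-0.95,-0.95,-0.95,-0.95,-0.95,-0.95],
)

```text
time: 17.72
position: [0.5165, 0.1787, 0.1635]
tool_rot: [-0.807, 1.691, -1.69]
ft_force: [-3.6, 1.6, -0.7]
grip_width: 0.159
```

Run:
```python
from h import *
p,R,s=pose(); print(s["time"],p,ang(R),R[:,1],s["ft_force"],s["torque"],s["grip_width"],s["joint_positions"])
```

```text
17.7167 [0.5165 0.1787 0.1635] -0.6807546248432828 [-0.0006  0.0003 -1.    ] [-3.6004  1.5974 -0.7392] [0.3043 0.5601 0.193 ] 0.15924305124990287 [ 0.2666  0.2028 -0.721   1.7671  0.1413  1.2249 -1.1732]
```

Request:
play_rows(
  translation=[
    [0,0,0],
    [0,0,0],
    [0,0,0],
    [0,0,0],
    [0,0,0],
    [0,0,0],
    [0,0,0],
    [0,0,0],
    [0,0,0],
    [0,0,0],
  ],
  turn=[
    [0,0.02,0],
    [0,0.02,0],
    [0,0.02,0],
    [0,0.02,0],
    [0,0.02,0],
    [0,0.02,0],
    [0,0.02,0],
    [0,0.02,0],
    [0,0.02,0],
    [0,0.02,0],
  ],
  fingers=[-0.95,-0.95,-0.95,-0.95,-0.95,-0.95,-0.95,-0.95,-0.95,-0.95],
)

```text
time: 18.55
position: [0.5166, 0.1786, 0.1635]
tool_rot: [-0.653, 1.824, -1.824]
ft_force: [-4.8, 2.4, -0.6]
grip_width: 0.155
```

```bash
cat > st.py <<'E'
from h import *
p,R,s=pose(); print(s["time"],p,ang(R),.0076-ang(R),s["ft_force"],s["torque"],s["grip_width"],s["joint_torque"][-1])
E
python3 st.py
```

```text
18.55 [0.5166 0.1786 0.1635] -0.8835312512200871 0.8911312512200872 [-4.779   2.4415 -0.6325] [0.6206 1.0516 0.4176] 0.15504737511390101 -0.17107218503952026
```

Request:
play_rows(
  translation=[
    [0,0,0],
    [0,0,0],
    [0,0,0],
    [0,0,0],
    [0,0,0],
    [0,0,0],
    [0,0,0],
    [0,0,0],
    [0,0,0],
    [0,0,0],
  ],
  turn=[
    [0,0.01,0],
    [0,0.01,0],
    [0,0.01,0],
    [0,0.01,0],
    [0,0.01,0],
    [0,0.01,0],
    [0,0.01,0],
    [0,0.01,0],
    [0,0,0],
    [0,0,0],
  ],
  fingers=[-0.95,-0.95,-0.95,-0.95,-0.95,-0.95,-0.95,-0.95,-0.95,-0.95],
)

```text
time: 19.38
position: [0.5165, 0.1786, 0.1635]
tool_rot: [-0.589, 1.875, -1.874]
ft_force: [-3.8, 2.9, 0.4]
grip_width: 0.156
```

```bash
python3 st.py
```

```text
19.3833 [0.5165 0.1786 0.1635] -0.9627197912074844 0.9703197912074845 [-3.7955  2.867   0.3986] [0.6271 1.0328 0.2889] 0.15567226131112127 -0.334836021065712
```

Request:
play_rows(
  translation=[
    [0,0,0],
    [0,0,0],
    [0,0,0],
    [0,0,0],
    [0,0,0],
    [0,0,0],
    [0,0,0],
    [0,0,0],
    [0,0,0],
    [0,0,0],
  ],
  turn=[
    [0,0.01,0],
    [0,0.01,0],
    [0,0.01,0],
    [0,0.01,0],
    [0,0.01,0],
    [0,0.01,0],
    [0,0.01,0],
    [0,0,0],
    [0,0,0],
    [0,0,0],
  ],
  fingers=[-0.95,-0.95,-0.95,-0.95,-0.95,-0.95,-0.95,-0.95,-0.95,-0.95],
)

```text
time: 20.22
position: [0.5166, 0.1786, 0.1634]
tool_rot: [-0.529, 1.919, -1.918]
ft_force: [-4.8, 3.1, 0.7]
grip_width: 0.155
```

```bash
python3 st.py
```

```text
20.2167 [0.5166 0.1786 0.1634] -1.0335775384689958 1.0411775384689959 [-4.7569  3.0716  0.7409] [0.6144 1.0364 0.0704] 0.15460182124700111 -0.08064723573625088
```

Request:
play_rows(
  translation=[
    [0,0,0],
    [0,0,0],
    [0,0,0],
    [0,0,0],
    [0,0,0],
    [0,0,0],
    [0,0,0],
    [0,0,0],
    [0,0,0],
    [0,0,0],
  ],
  turn=[
    [0,0.01,0],
    [0,0.01,0],
    [0,0.01,0],
    [0,0,0],
    [0,0,0],
    [0,0,0],
    [0,0,0],
    [0,0,0],
    [0,0,0],
    [0,0,0],
  ],
  fingers=[-0.95,-0.95,-0.95,-0.95,-0.95,-0.95,-0.95,-0.95,-0.95,-0.95],
)

```text
time: 21.05
position: [0.5166, 0.1786, 0.1634]
tool_rot: [-0.502, 1.938, -1.937]
ft_force: [-5.2, 3.8, -0.5]
grip_width: 0.151
```

```bash
python3 st.py
```

```text
21.05 [0.5166 0.1786 0.1634] -1.0640542993400812 1.0716542993400813 [-5.2264  3.77   -0.5106] [ 0.7036  1.0829 -0.0498] 0.15145226098288336 0.05426974967122078
```

Request:
play_rows(
  translation=[
    [0,0,0],
    [0,0,0],
    [0,0,0],
    [0,0,0],
    [0,0,0],
    [0,0,0],
    [0,0,0],
    [0,0,0],
    [0,0,0],
    [0,0,0],
  ],
  turn=[
    [0,0.01,0],
    [0,0.01,0],
    [0,0.01,0],
    [0,0.01,0],
    [0,0.01,0],
    [0,0,0],
    [0,0,0],
    [0,0,0],
    [0,0,0],
    [0,0,0],
  ],
  fingers=[-0.95,-0.95,-0.95,-0.95,-0.95,-0.95,-0.95,-0.95,-0.95,-0.95],
)

```text
time: 21.88
position: [0.5166, 0.1786, 0.1635]
tool_rot: [-0.458, 1.969, -1.967]
ft_force: [-4.1, 3.2, -0.4]
grip_width: 0.154
```

```bash
python3 st.py
```

```text
21.8833 [0.5166 0.1786 0.1635] -1.1142521380419799 1.12185213804198 [-4.0782  3.2449 -0.3657] [ 0.7019  1.0536 -0.1228] 0.15438385406568564 0.1290488988161087
```

Request:
play_rows(
  translation=[
    [0,0,0],
    [0,0,0],
    [0,0,0],
    [0,0,0],
    [0,0,0],
    [0,0,0],
    [0,0,0],
    [0,0,0],
    [0,0,0],
    [0,0,0],
  ],
  turn=[
    [0,0.01,0],
    [0,0.01,0],
    [0,0.01,0],
    [0,0,0],
    [0,0,0],
    [0,0,0],
    [0,0,0],
    [0,0,0],
    [0,0,0],
    [0,0,0],
  ],
  fingers=[-0.95,-0.95,-0.95,-0.95,-0.95,-0.95,-0.95,-0.95,-0.95,-0.95],
)

```text
time: 22.72
position: [0.5166, 0.1786, 0.1634]
tool_rot: [-0.431, 1.987, -1.985]
ft_force: [-4.0, 2.9, 0.1]
grip_width: 0.158
```

```bash
python3 st.py;  python3 - <<'E'
from h import *
cv2.imwrite("pics/w13.png",ctrl.get_image("wrist"))
E
python3 st.py
```

```text
22.7167 [0.5166 0.1786 0.1634] -1.144151917771256 1.151751917771256 [-3.995   2.9017  0.0691] [ 0.6041  1.0373 -0.0872] 0.15757051063056496 0.10325308190658689
22.7667 [0.5166 0.1786 0.1634] -1.1441865466598806 1.1517865466598807 [-4.9641  2.6548 -1.3608] [ 0.7003  1.0334 -0.098 ] 0.15633118759825623 0.10326619958505034
```

View pics/w13.png

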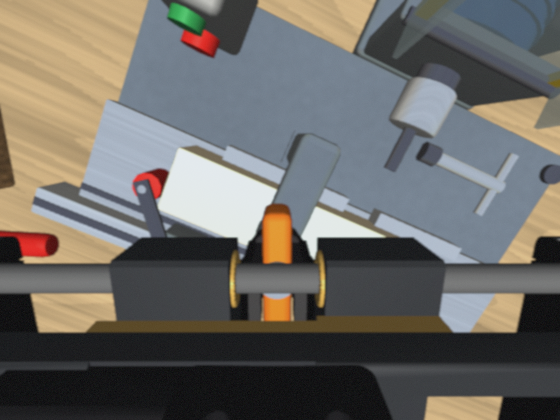

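Request:
play_rows(
  translation=[
    [0,0,0],
    [0,0,0],
    [0,0,0],
    [0,0,0],
    [0,-8,0],
    [0,-16,0],
    [0,-24,0],
    [0,-24,0],
    [0,-24,0],
    [0,-20,0],
  ],
  turn=[
    [0,0,0],
    [0,0,0],
    [0,0,0],
    [0,0,0],
    [0,0,0],
    [0,0,0],
    [0,0,0],
    [0,-0.1,0],
    [0,-0.1,0],
    [0,-0.1,0],
  ],
  fingers=[-0.6,-0.3,-0.2,-0.2,-0.2,-0.2,-0.2,-0.2,-0.2,-0.2],
)

```text
time: 23.6
position: [0.5176, 0.1782, 0.2822]
tool_rot: [-0.686, 1.792, -1.794]
ft_force: [0.4, 0.8, -0.5]
grip_width: 0.4
```

Run:
```python
from h import *
import pickle
p,R,s=pose(); print(s["time"],p,ang(R),s["ft_force"])
i=ctrl.camera_info("wrist"); cv2.imwrite("pics/w14.png",ctrl.get_image("wrist")); pickle.dump(i,open("w14.pkl","wb"))
cv2.imwrite("pics/t14.png",ctrl.get_image("top"))
crop("pics/w11.png","pics/c21.png",380,130,150,115,5)
crop("pics/t0.png" if 0 else "pics/top0.png","pics/c22.png",225,140,60,50,10)
```

```text
23.6 [0.5176 0.1782 0.2822] -0.8376117670650474 [ 0.4332  0.8276 -0.5054]
```

View pics/w14.png

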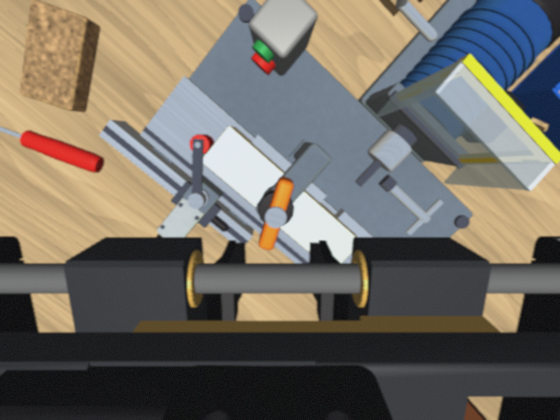

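View pics/c21.png

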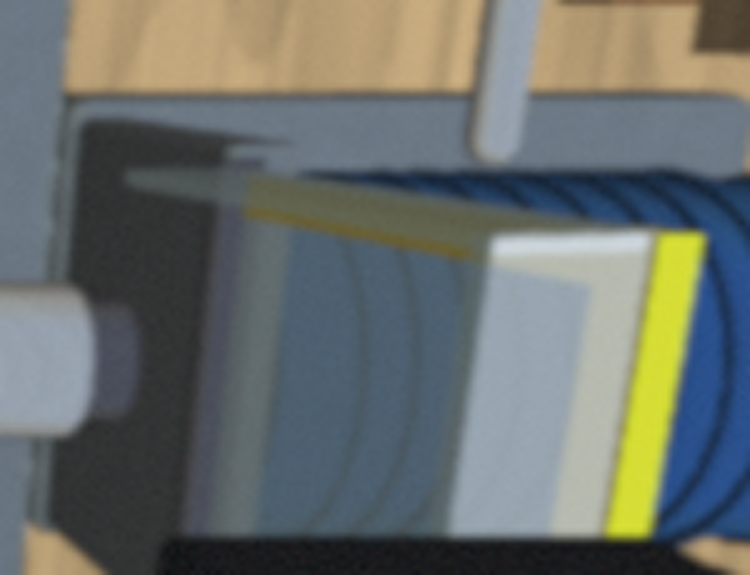

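View pics/c22.png

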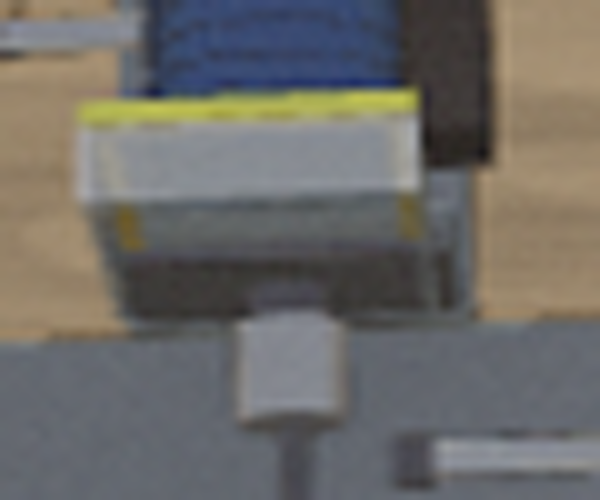

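```bash
cat >> h.py <<'E'
def tri2(obs):
    A=np.zeros((3,3));b=np.zeros(3);L=[]
    for n,u,v,i in obs:
        c,d=ray(n,u,v,i);d=d/np.linalg.norm(d);P=np.eye(3)-np.outer(d,d);A+=P;b+=P@c;L.append((P,c))
    X=np.linalg.solve(A,b); return X,[round(np.linalg.norm(P@(X-c))*1000,1) for P,c in L]
E
python3 - <<'E'
from h import *
import pickle
crop("pics/w14.png","pics/c23.png",360,40,200,150,4)
w2,w11,w14=[pickle.load(open(f,"rb")) for f in("w2.pkl","w11.pkl","w14.pkl")]
T=ctrl.camera_info("top")
obs=[("top",232.8,150.3,T),("wrist",521.1,176.9,w11)]
print(tri2(obs),tri2(obs+[("wrist",475,56,w14)]))
E
```

```text
(array([0.6877, 0.1619, 0.2221]), [np.float64(1.9), np.float64(1.9)]) (array([0.6872, 0.1616, 0.2244]), [np.float64(1.9), np.float64(2.2), np.float64(1.4)])
```

View pics/c23.png

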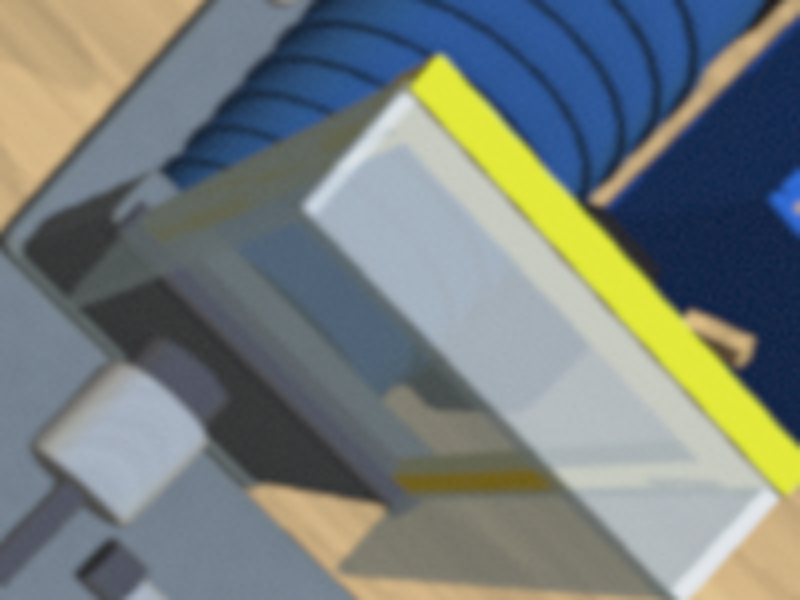

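Run:
```python
from h import *
plan([((.715,.110,.285),0.008,10),((.718,.110,.187),0.008,7)])
```

```text
[-10.0, 0.1, 18.2] [-0.0007, -0.0849, -0.0005]
[-8.4, 0.0, 19.0] [-0.0007, -0.0849, -0.0005]
[-6.8, 0.0, 19.6] [-0.0007, -0.0849, -0.0005]
[-5.1, 0.0, 20.1] [-0.0007, -0.0849, -0.0005]
[-3.4, -0.0, 20.5] [-0.0007, -0.0849, -0.0005]
[-1.6, -0.0, 20.7] [-0.0007, -0.0849, -0.0005]
[0.2, -0.0, 20.8] [-0.0007, -0.0849, -0.0005]
[1.9, -0.0, 20.7] [-0.0007, -0.0849, -0.0005]
[3.7, -0.1, 20.4] [-0.0007, -0.0849, -0.0005]
[5.4, -0.1, 20.1] [-0.0007, -0.0849, -0.0005]
[0.0, 14.0, 0.4] [-0.0, 0.0, -0.0]
[0.0, 14.0, 0.4] [-0.0, 0.0, -0.0]
[0.0, 14.0, 0.4] [-0.0, 0.0, -0.0]
[0.0, 14.0, 0.4] [-0.0, 0.0, -0.0]
[0.0, 14.0, 0.4] [-0.0, 0.0, -0.0]
[0.0, 14.0, 0.4] [-0.0, 0.0, -0.0]
[0.0, 14.0, 0.4] [-0.0, 0.0, -0.0]
```

Request:
play_rows(
  translation=[
    [-10,0,18],
    [-8,-1,19],
    [-7,-1,20],
    [-5,0,20],
    [-3,0,20],
    [-2,0,21],
    [0,0,21],
    [2,0,21],
    [4,0,20],
    [5,0,20],
  ],
  turn=[
    [0,-0.085,0],
    [0,-0.085,0],
    [0,-0.085,0],
    [0,-0.085,0],
    [0,-0.085,0],
    [0,-0.085,0],
    [0,-0.085,0],
    [0,-0.085,0],
    [0,-0.085,0],
    [0,-0.085,0],
  ],
  fingers=[-1,-1,-1,-1,-1,-1,-1,-1,-1,-1],
  grip_force=20,
)

```text
time: 24.53
position: [0.7134, 0.1079, 0.2808]
tool_rot: [-1.215, 1.202, -1.202]
ft_force: [0.7, 1.4, 0.6]
grip_width: 0.007
```

Run:
```python
from h import *
p,R,s=pose(); print(s["time"],p,ang(R),R[:,1],s["grip_width"])
cv2.imwrite("pics/t15.png",ctrl.get_image("top"));cv2.imwrite("pics/s15.png",ctrl.get_image("scene"))
crop("pics/s15.png","pics/c24.png",225,170,160,120,5)
crop("pics/t15.png","pics/c25.png",178,130,134,100,5.9)
plan([((.718,.110,.187),0.008,7)])
```

```text
24.5333 [0.7134 0.1079 0.2808] 0.009754837556111154 [-0.0005 -0.0009 -1.    ] 0.006949036257119348
[-0.6, 13.1, 0.5] [0.0002, -0.0006, 0.0001]
[-0.6, 13.1, 0.5] [0.0002, -0.0006, 0.0001]
[-0.6, 13.1, 0.5] [0.0002, -0.0006, 0.0001]
[-0.6, 13.1, 0.5] [0.0002, -0.0006, 0.0001]
[-0.6, 13.1, 0.5] [0.0002, -0.0006, 0.0001]
[-0.6, 13.1, 0.5] [0.0002, -0.0006, 0.0001]
[-0.6, 13.1, 0.5] [0.0002, -0.0006, 0.0001]
```

View pics/c24.png

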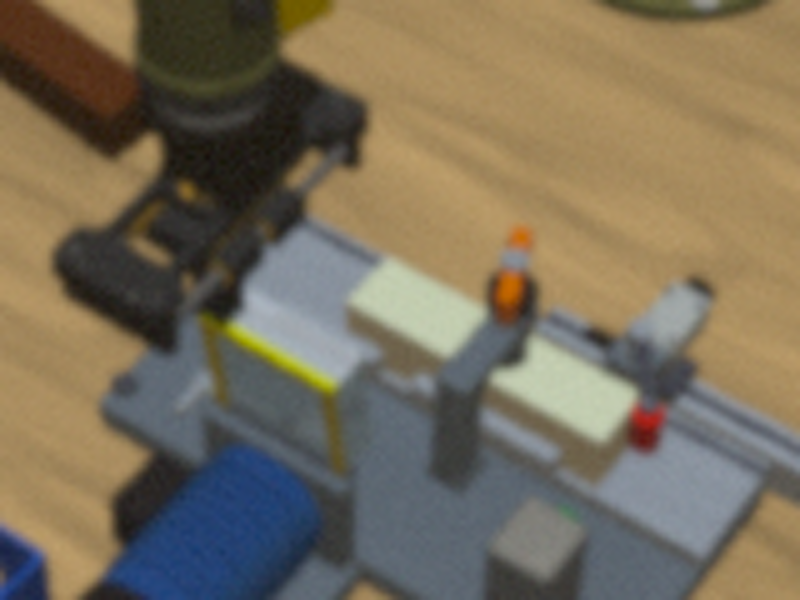

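View pics/c25.png

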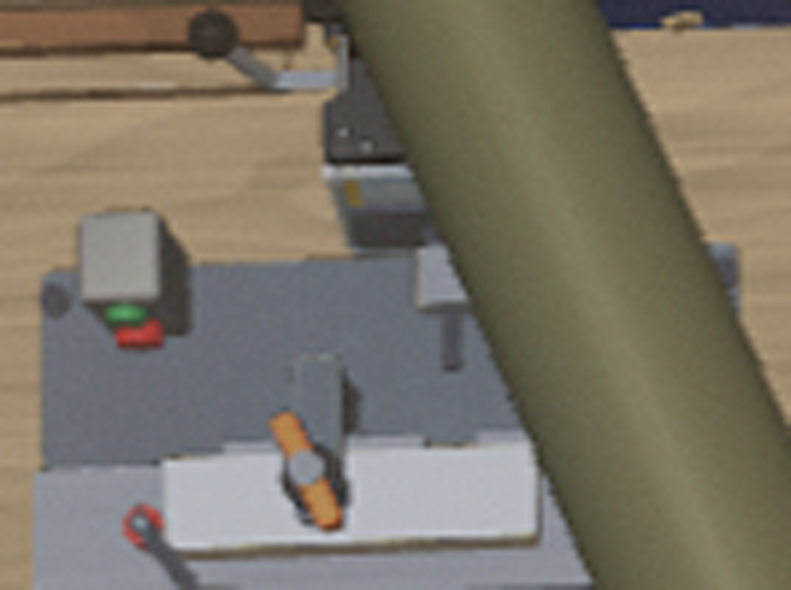

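Request:
play_rows(
  translation=[
    [-1,10,2],
    [-1,14,2],
    [0,16,1],
    [0,16,0],
    [0,16,0],
    [0,14,0],
    [0,8,0],
    [0,0,-6],
    [0,0,-8],
    [0,0,-8],
  ],
  turn=[
    [0,0,0],
    [0,0,0],
    [0,0,0],
    [0,0,0],
    [0,0,0],
    [0,0,0],
    [0,0,0],
    [0,0,0],
    [0,0,0],
    [0,0,0],
  ],
  fingers=[-1,-1,-1,-1,-1,-1,-1,-1,-1,-1],
)

```text
time: 25.47
position: [0.695, 0.1113, 0.1884]
tool_rot: [-1.212, 1.202, -1.204]
ft_force: [0.9, -0.3, 0.2]
grip_width: 0.01
```

```bash
python3 st.py
python3 - <<'E'
from h import *
cv2.imwrite("pics/s16.png",ctrl.get_image("scene"))
crop("pics/s16.png","pics/c26.png",225,170,160,120,5)
E
```

```text
25.4667 [0.695  0.1113 0.1884] 0.008080340887650504 -0.00048034088765050355 [ 0.9302 -0.2748  0.1576] [-0.1512 -0.3283  0.0112] 0.010093712345114024 0.001518596545793116
```

View pics/c26.png

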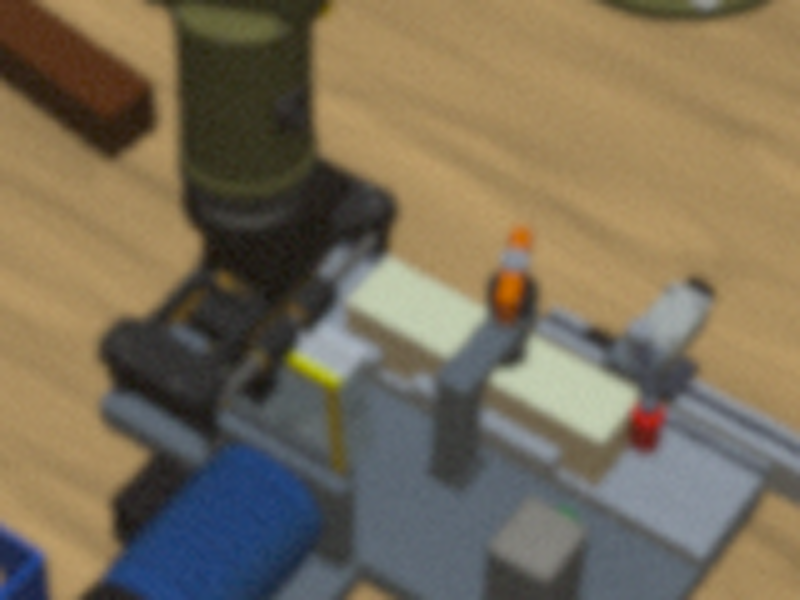

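Request:
play_rows(
  translation=[
    [0,0,-6],
    [0,0,-6],
    [0,0,-6],
    [0,0,-6],
    [0,0,-6],
    [0,0,-6],
    [0,0,-6],
    [0,0,-6],
    [0,0,-2],
    [0,0,0],
  ],
  turn=[
    [0,0,0],
    [0,0,0],
    [0,0,0],
    [0,0,0],
    [0,0,0],
    [0,0,0],
    [0,0,0],
    [0,0,0],
    [0,0,0],
    [0,0,0],
  ],
  fingers=[-1,-1,-1,-1,-1,-1,-1,-1,-1,-1],
)

```text
time: 26.35
position: [0.6445, 0.1106, 0.1875]
tool_rot: [-1.214, 1.203, -1.203]
ft_force: [0.2, 0.4, -0.6]
grip_width: 0.005
```

```bash
python3 st.py
python3 - <<'E'
from h import *
cv2.imwrite("pics/s17.png",ctrl.get_image("scene"))
crop("pics/s17.png","pics/c27.png",225,170,160,120,5)
E
```

```text
26.35 [0.6445 0.1106 0.1875] 0.008295574990181952 -0.0006955749901819521 [ 0.1948  0.3735 -0.6028] [ 0.0142 -0.0664  0.0155] 0.0051910997768580954 0.003525291394907981
```

View pics/c27.png

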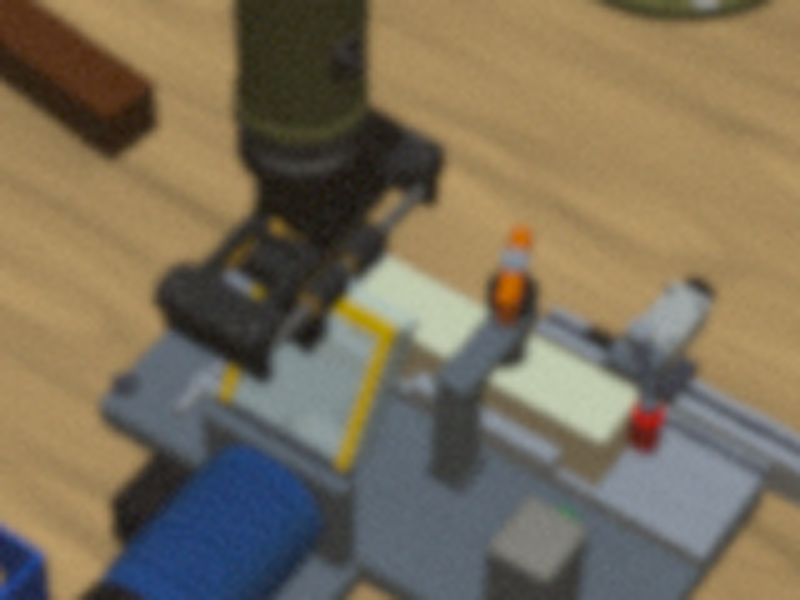

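Request:
play_rows(
  translation=[
    [0,6,-7],
    [0,6,-7],
    [0,6,-7],
    [0,8,-5],
    [0,8,-4],
    [0,8,-4],
    [0,7,-2],
    [0,7,-2],
    [0,6,0],
    [0,0,0],
  ],
  turn=[
    [0,0,0],
    [0,0,0],
    [0,0,0],
    [0,0,0],
    [0,0,0],
    [0,0,0],
    [0,0,0],
    [0,0,0],
    [0,0,0],
    [0,0,0],
  ],
  fingers=[-1,-1,-1,-1,-1,-1,-1,-1,-1,-1],
)

```text
time: 27.23
position: [0.6071, 0.1102, 0.1245]
tool_rot: [-1.214, 1.204, -1.203]
ft_force: [-0.6, 0.1, 0.8]
grip_width: 0.005
```

```bash
python3 st.py
python3 - <<'E'
from h import *
cv2.imwrite("pics/s18.png",ctrl.get_image("scene"))
crop("pics/s18.png","pics/c28.png",225,170,160,120,5)
E
```

```text
27.2333 [0.6071 0.1102 0.1245] 0.008040956634667475 -0.000440956634667475 [-0.637   0.1409  0.7728] [-0.0504 -0.1119 -0.0346] 0.004875314561581424 -0.026631138171069324
```

View pics/c28.png

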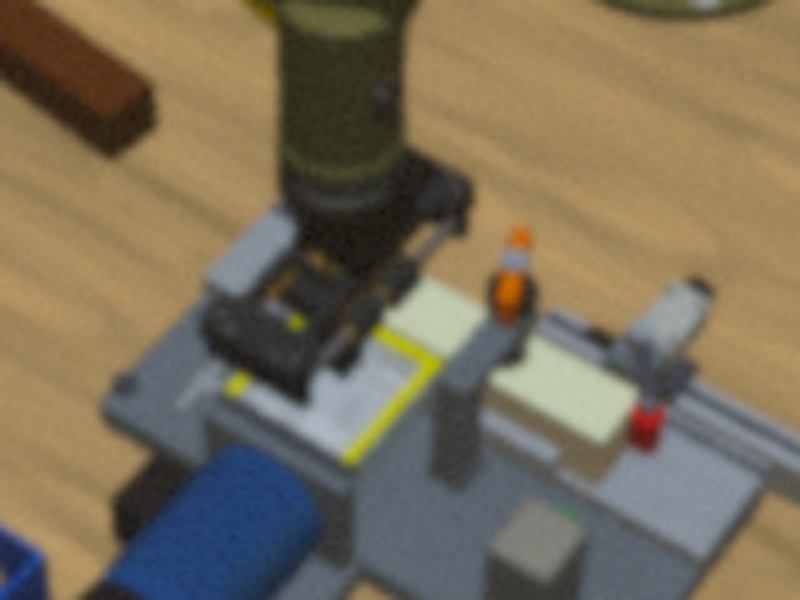

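Nearly shut, so I'll press down further until there's a firm reaction.

Request:
play_rows(
  translation=[
    [0,1,0],
    [0,1,0],
    [0,1,0],
    [0,1,0],
    [0,1,0],
    [0,1,0],
    [0,0,0],
    [0,0,0],
    [0,0,0],
    [0,0,0],
  ],
  turn=[
    [0,0,0],
    [0,0,0],
    [0,0,0],
    [0,0,0],
    [0,0,0],
    [0,0,0],
    [0,0,0],
    [0,0,0],
    [0,0,0],
    [0,0,0],
  ],
  fingers=[-1,-1,-1,-1,-1,-1,-1,-1,-1,-1],
)

```text
time: 28.12
position: [0.6077, 0.1103, 0.1237]
tool_rot: [-1.213, 1.202, -1.205]
ft_force: [-8.8, -3.4, 20.9]
grip_width: 0.006
```

```bash
python3 st.py
```

```text
28.1167 [0.6077 0.1103 0.1237] 0.007811197343313813 -0.00021119734331381292 [-8.817  -3.3706 20.9262] [-0.6425  1.8769  0.0339] 0.006498722200980614 -0.0008002332288015168
```

Request:
play_rows(
  translation=[
    [0,-5,0],
    [0,-10,0],
    [0,-20,0],
    [0,-25,0],
    [0,-25,0],
    [0,-25,0],
    [8,-25,-10],
    [12,-25,-20],
    [15,-10,-25],
    [15,0,-25],
  ],
  turn=[
    [0,0,0],
    [0,0,0],
    [0,0,0],
    [0,0,0],
    [0,0,0],
    [0,0,0],
    [0,0,0],
    [0,0,0],
    [0,0,0],
    [0,0,0],
  ],
  fingers=[-1,-1,-1,-1,-1,-1,-1,-1,-1,-1],
)

```text
time: 28.95
position: [0.5285, 0.0603, 0.2925]
tool_rot: [-1.209, 1.199, -1.204]
ft_force: [-0.1, -0.1, -0.3]
grip_width: 0.004
```

```bash
python3 st.py
python3 - <<'E'
from h import *
import pickle
i=ctrl.camera_info("wrist"); cv2.imwrite("pics/w19.png",ctrl.get_image("wrist")); pickle.dump(i,open("w19.pkl","wb"))
cv2.imwrite("pics/s19.png",ctrl.get_image("scene"))
crop("pics/s19.png","pics/c29.png",225,170,160,120,5)
cv2.imwrite("pics/t19.png",ctrl.get_image("top"))
E
```

```text
28.95 [0.5285 0.0603 0.2925] 0.009629213914255412 -0.002029213914255412 [-0.1061 -0.0895 -0.2916] [-0.0264 -0.0485  0.0128] 0.003927099645497261 -0.8451703190803528
```

View pics/w19.png

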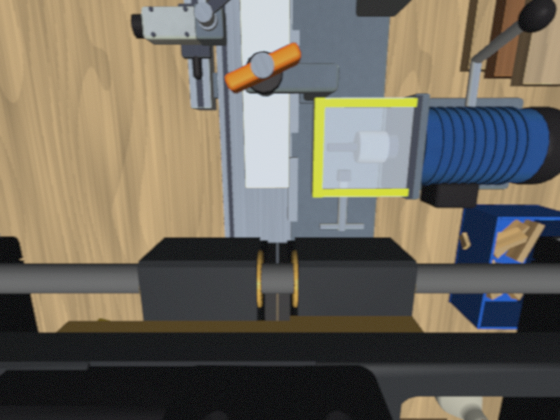

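View pics/c29.png

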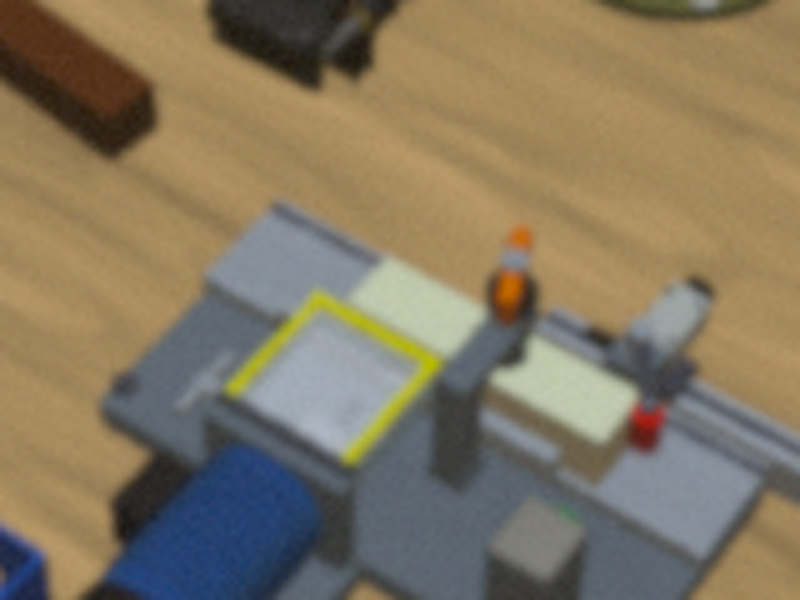

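View pics/t19.png

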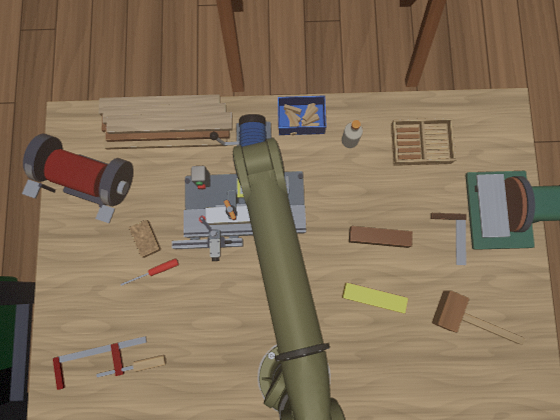

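Run:
```python
from h import *
import pickle
crop("pics/w19.png","pics/c30.png",215,30,100,75,8)
crop("pics/w14.png","pics/c31.png",240,165,80,90,8) if 0 else crop("pics/w14.png","pics/c31.png",235,170,85,75,8)
```

```text
(no output)
```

View pics/c30.png

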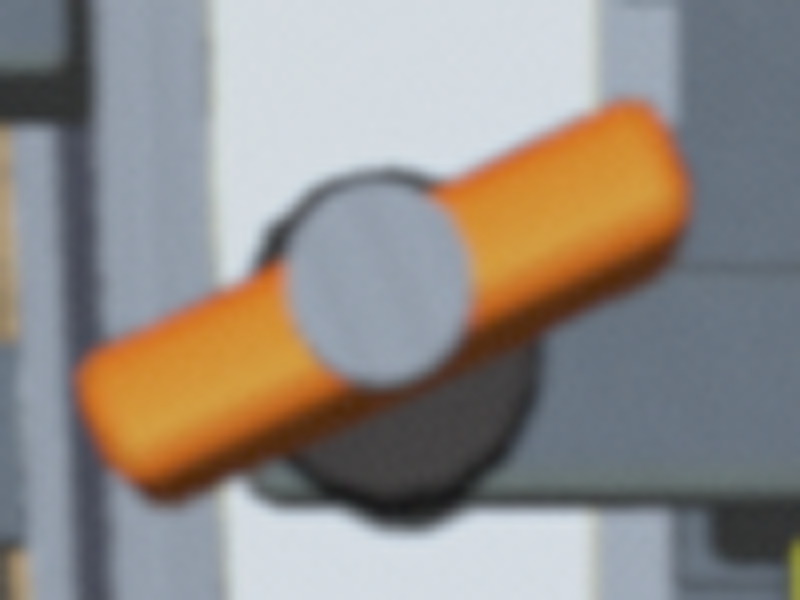

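View pics/c31.png

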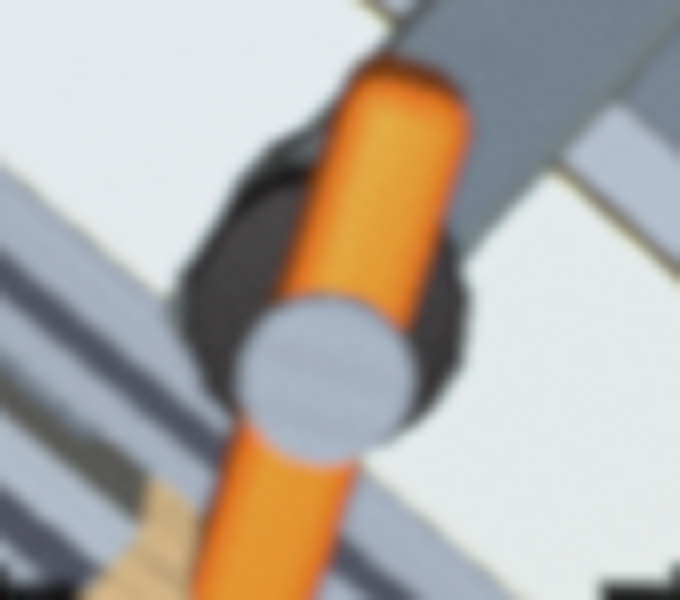

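Run:
```python
from h import *
import pickle
w19=pickle.load(open("w19.pkl","rb")); w14=pickle.load(open("w14.pkl","rb"))
def A(x,y,ox,oy,i): return atz("wrist",(x+.5)/8-.5+ox,(y+.5)/8-.5+oy,.189,i)
# w19 upper long edge of bar top: (110,345)->(610,100)
a,b=A(105,350,215,30,w19),A(620,100,215,30,w19); print("edge",np.arctan2(b[0]-a[0],b[1]-a[1])+.012)
a,b=A(150,490,215,30,w19),A(680,215,215,30,w19); print("low edge",np.arctan2(b[0]-a[0],b[1]-a[1])+.012)
a,b=A(290,280,235,170,w14),A(355,95,235,170,w14); print("w14 L",np.arctan2(b[0]-a[0],b[1]-a[1])+.012)
a,b=A(195,580,235,170,w14),A(355,95,235,170,w14); print("w14 L2",np.arctan2(b[0]-a[0],b[1]-a[1])+.012)
a,b=A(320,590,235,170,w14),A(468,110,235,170,w14); print("w14 R",np.arctan2(b[0]-a[0],b[1]-a[1])+.012)
# guard rim at z
for z in (.118,.122,.126): print(z,[atz("wrist",u,v,z,w19) for u,v in[(314,98),(314,196),(412,98),(408,196)]])
```

```text
edge 1.1563357090726725
low edge 1.1261572740102321
w14 L 1.1852210283036526
w14 L2 1.1660597483348483
w14 R 1.1361524349733025
0.118 [array([0.5663, 0.1621, 0.118 ]), array([0.5701, 0.0617, 0.118 ]), array([0.6652, 0.163 , 0.118 ]), array([0.6723, 0.0625, 0.118 ])]
0.122 [array([0.5659, 0.1617, 0.122 ]), array([0.5696, 0.0625, 0.122 ]), array([0.6636, 0.1626, 0.122 ]), array([0.6706, 0.0633, 0.122 ])]
0.126 [array([0.5654, 0.1612, 0.126 ]), array([0.5691, 0.0632, 0.126 ]), array([0.662 , 0.1622, 0.126 ]), array([0.6689, 0.064 , 0.126 ])]
```

Run:
```python
from bench import ctrl
print(ctrl.close_job())
```

```text
the job is handed in; nothing more can be done
None
```

The job is handed in at about 29 s of the 69 s allowed. The pale blank is clamped against the fence, the switch is tripped, and the guard is shut. No verdict was reported.

- **Blank and switch:** I carried the blank to the table, pressed it to the fence, and slid it under the clamp. The roller arm measured about 0.65 rad, inside the 0.5–0.8 range. The blank's edges lie parallel to the fence to within a few milliradians. Neither the blank's end nor the roller had moved after clamping.
- **Clamp:** I turned the orange grip clockwise to about 1.15 rad. The resisting torque rose to about 0.3–0.4 N m, then fell to nearly nothing past about 1.0 rad. I took that fall as the first click and stopped soon after. The bar stayed at about 1.15 rad after release.
- **Guard:** I pushed it down until it met a firm stop with about 21 N of reaction. It looks level in the pictures.
- **Bystanders:** The dark blank, the yellow look-alike and the tools appear unmoved in the last top view.

**Less certain checks:**
- I could not see the clutch slip directly. I inferred it from the torque as about 0.25 rad. The torque sensor showed an offset of roughly -0.1 N m.
- When I first set the blank down, it was slightly tilted in the grip and pressed the table with about 20 N. It settled flat when I released it.
- While sliding, friction against the blank reached about 13 N, so I eased the downward pressure.

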